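# Take the sprung handle off a serving cover with a spring-bar fork

### The job

The serving cover's wooden handle has to come off before polishing. With the forked tool, push the collar of the handle's spring bar in towards the grip and lift that end of the bar up out of its lug, then lay the fork back on the rubber mat. Take the freed handle off the cover and lay it down in the parts tray, not dropping it, and leave the other things on the bench where they are.

Things in the scene. Friction and masses are not known exactly. Their poses are not given: they have to be found in the camera images.
- cover: Round steel serving cover clamped in a wooden work ring; cannot move. Origin: centre of the ring's underside, on the bench. z up; y along the handle towards its sprung end; x level, across the handle. Ring 248 mm across, 22 mm high; dome 224 mm across, crown at z = 79 mm. Two upright steel lugs on the dome hold the ends of the handle's spring bar; the bar's axis is level at x = 0, z = 112 mm.
- lug_sprung (a point): On the cover: the mouth of the blind hole (11 mm wide, 6.5 mm deep) in the lug of the sprung end, on the bar's axis, at cover y = +58.5 mm; axes as the cover's. The lug is 26 mm wide along x and 10 mm thick, y from here outwards; its flat top is 11 mm above this point.
- lug_plain (a point): On the cover: the mouth of the blind hole (11 mm wide, 14 mm deep) in the lug of the plain end, on the bar's axis, at cover y = -58.5 mm; axes as the cover's. The lug is 26 mm wide and 16 mm thick, its flat top 11 mm above this point.
- handle_mid (a point): Centre of the turned dark wooden grip, 90 mm long along its y, 25 mm thick in the middle, 18 to 21 at the ends; 0.17 kg with the bar. Fitted, it lies 46 mm from lug_plain and may roll about its y. At its -y end a fixed 7 mm rod, 12.5 mm long, sits 11.5 mm deep in the plain lug; at its +y end the sprung pin stands out. Sliding the fitted handle along cannot free either end.
- pin_neck (a point): Point on the sprung pin's axis, 6.5 mm outside its collar; y outwards along the pin. Steel rod 7 mm in diameter, 19 mm long from the collar (a 24 mm disc, 4 mm thick, 9 mm off the grip's end when out). Fitted, this is the middle of the 13 mm of bare neck between collar and lug: the fork goes there, level, from either side, one tine over and one under, pushes the collar in, then lifts.
- pin_tip (a point): Outer end of the sprung pin, on its axis, 12.5 mm outside pin_neck. Fitted, it stands 6 mm deep in its lug. Lifted 15 mm above the bar's fitted axis it clears the lug's top; let go there, the pin springs out and lies on the lug's top, the handle tilted 7 degrees. The handle can then be drawn 15 mm towards the sprung end, until the plain rod has left its hole, and lifted off.
- spring_pin (a joint): How far the sprung pin is pushed in towards the grip: 0 out, 0.009 m fully in. From about 0.007 the tip is clear of its lug. The spring takes 2.5 N to start and 4.8 N fully in.
- fork_grip (a point): The forked tool, 170 mm long; this point is in its wooden handle, on the middle line, half-way up, a good place to hold it (handle 24 mm wide, 26 high, 120 long, from 83 mm behind this point to 37 ahead). x along the tool towards the fork, z up. Two steel tines, one above the other, 5 mm wide across the tool, 25 mm high over both. 0.11 kg. Hold it firmly: the side push acts 72 mm ahead of here.
- fork_slot (a point): Point in the middle of the fork's open slot where the neck should sit, 72 mm ahead of fork_grip on the tool's middle line, same axes. The slot is 12 mm high; it ends 12 mm behind this point and opens, flaring a little, to the tine ends 15 mm ahead.
- mat: Black rubber mat, 240 by 150 mm, 4 mm thick, fixed; origin under its centre, x along its length, z up. Two ribs, 10 mm wide, 84 mm long along y, tops at z = 18 mm, at x = -55 and +38 mm, from y = -67 to +17 mm; the fork lies across both at about mat y = -25 mm, its fork_grip about midway between them, its length along mat x. A screwdriver lies on the mat at about y = +50 mm.
- tray: Aluminium parts tray, 240 by 160 mm outside, 34 mm high, walls and floor 5 mm, fixed; origin under its centre, x along its length, z up. A brass finial stands in its corner at x = +90 mm, y = +45 mm (38 mm thick, 60 mm high).
- finial: Brass finial in the tray; bystander.
- screwdriver: Screwdriver, 180 mm, on the mat; bystander.
Things that resemble listed ones, but are neither listed nor needed, are in the scene too. Leave any blue look-alike of the part that bears handle_mid alone.

How it is judged:
By the outcome, as a careful person would: the job done as asked, in the order asked, and still so for the second after the job is handed in, with the robot touching nothing.
It also fails if it takes over 72 s, if anything falls off the work surface, if the arm or the gripper's body presses on something with over 40 N, if the wrist force passes 120 N, or if a joint passes its speed limit or range.

### The arm

A 6-joint arm with a two-finger parallel gripper is mounted at the origin on the work surface. World frame = base frame: x ahead of the robot, y to its left, z up, the work surface at z = 0. Lengths are in mm, angles in degrees, forces in N, time in s.
With the tool pointing down it reaches from about 350 to 850 mm from the base axis. Payload 8.1 kg.
Tool frame: the origin (TCP) lies on the mounting face of the last link; the fingertips stand 173 mm ahead of it and the grasp point (between the pads) lies 155 mm ahead of it; z points along the fingers, y is the direction in which the jaws open and shut (so a half turn about z gives the same grasp; the last joint's range is limited). The gripper opens to 85 mm and grips with 20 to 120 N. Pads are 22 mm wide; open, the fingers measure 114 mm over their backs; the gripper's body (76 mm by 85 mm) begins 54 mm behind the grasp point. The pads swing forward as they close: fully open they stand 13 mm farther back than shut.
Start: joints at [59.966, 7.471, 85.268, -0, 87.261, -4.893], TCP at [254.893, 543.173, 404.692] pointing down, gripper open.
Joint ranges: [-169.43, 169.43], [-51.17, 129.36], [1.28, 143.12], [-76.62, 256.62], [0, 156.53], [-152.29, 152.29]. Speed limits (degrees/s): [136.94, 136.94, 159.86, 180, 180, 180].

### API

Orientations are given as [roll, pitch, yaw] about the fixed x, y, z axes, in that order (R = Rz(yaw) Ry(pitch) Rx(roll)).
In Python, from bench import * gives the robot as it stands.
- The arm moves only by the tool arm_command, never from a script. Its argument "plan" is a list of rows, each an object of numbers: "jaw": the closure, from 0 (fully open) to 1 (shut); "dx", "dy", "dz": the shift along the tool's x, y, z in mm; "wx", "wy", "wz": the turn, a rotation vector about the tool's x, y, z in rad. A call has 1 to 12 rows; each row is the pose to reach, as a shift and turn from the pose commanded when the call began, along the tool's axes at that moment; what a row does not reach only later rows make up. A row lasts 1/10 s, in which the tool goes at most 50 mm and 8.59 degrees, less where a joint would pass 70% of its speed; a pose out of reach is approached as far as the arm can. A call with a gripper value outside its range is refused whole. The fingers move at their own pace and stop on an object; "squeeze" is the grip in N (left out, the last holds). Time passes only in rows, so rows that repeat a pose let the fingers close. It gives the time, the measured TCP pose, the force and the opening at its end, in the units of the state.
- sense(): the state, without advancing time (a new reading comes with each control period).
- snapshot(name): name is "scene" or "top" or "wrist"; returns a dict with "pixels" (384x512x3 uint8, red, green, blue), "fx", "fy", "cx", "cy" (pixels), "extrinsics" (4x4, takes a point from camera to world coordinates). Camera axes: x right, y up, looking along -z (the intrinsics and any distortion apply to the point x, -y, -z); pixel columns grow to the right and rows downward; lengths in mm; the calibration is good to about 2 mm. The wrist camera is an equidistant fisheye: a pixel r from the principal point sees the ray r / f radians off the axis. A picture is of the moment at which its call begins. There is no depth.
- hand_in(): hands the job in, once; it reports no verdict.
Trained networks look in the newest picture that a camera, given by its name, has taken for a name from the list of things; names that differ only in an ending like _2 or _b are one class to them, and where a whole thing is asked for, a point or a joint stands for the part that bears it (a point fixed in the world has none). Each returns a list of dicts, best first, with "score" (0 to 1); they miss things now and then, are a little off and sometimes report something else, mostly with a low value. They report only what shows in the picture. A call takes as long as a camera call. They do not tell look-alikes from the thing itself.
- recognise(camera, target): "box" ([left, top, width, height] in pixels, round what is visible of it).
- pinpoint(camera, target): "pixel" ([column, row] in pixels: a listed point, or the origin of a listed thing).
The state is a dict: "time": time; "joint_pos": joint angles; "qd": joint speeds; "joint_efforts": joint torques, N m; "tool_pos": TCP position; "tcp_rot": TCP orientation; "ft_force": force on the tool from outside, world axes, zero at the start; "wrist_torque": the same for the moment, N m; "finger_gap": finger opening in mm.
Only numpy, scipy, OpenCV 4.12 (cv2) and the standard library are available. Lean on these libraries where they do the work, as an engineer would, in place of code of your own. Each camera call takes 0.05 s, during which the arm holds its last target.

## Working session

There is one attempt and no reset: what is moved stays moved. The work goes in short steps, Python scripts to look and compute and a tool call to move; the robot and the scene stay as the last step left them, time stands still between calls to the robot, and variables do not carry over. Pictures are saved under pics/ and viewed, and the job is handed in when it is done.

Besides the shell and the picture viewer there is one more tool, called after "Emit:" as name(argument=value, ...) on one line, values as JSON. arm_command: Moves the arm, as the interface text tells. Its arguments: {"type":"object","properties":{"plan":{"type":"array"},"squeeze":{"type":"number"}},"required":["plan"]}

```bash
mkdir -p pics; ls; python3 - <<'E'
from bench import *
import cv2
s=sense();print(s)
for n in ["scene","top","wrist"]:
    d=snapshot(n);cv2.imwrite(f"pics/{n}0.png",d["pixels"][:,:,::-1]);print(n,d["fx"],d["fy"],d["cx"],d["cy"],d["extrinsics"])
    for k in ["lug_sprung","lug_plain","handle_mid","pin_neck","pin_tip","fork_grip","fork_slot","mat","tray","cover","finial"]:
        print(k,[(round(r["score"],2),[round(float(x)) for x in r["pixel"]]) for r in pinpoint(n,k)])
E
```

```text
pics
{'time': 0.0, 'joint_pos': array([ 5.99652602e+01,  7.51332564e+00,  8.53293777e+01,  2.97469557e-03,
        8.72625819e+01, -4.89245273e+00]), 'qd': array([-0.0503454 ,  0.03981355, -0.06515885, -0.06482028,  0.01315376,
        0.02727154]), 'joint_efforts': array([-1.07483993e-03, -5.69400108e+01, -5.00553703e+01, -2.17443526e-04,
        1.50640908e-02,  5.03175272e-05]), 'tool_pos': array([254.76747653, 542.96539901, 403.66178935]), 'tcp_rot': array([-1.79895352e+02, -1.19395291e-02,  1.54857557e+02]), 'ft_force': array([-0.23191253, -0.62799141,  0.15610564]), 'wrist_torque': array([ 0.01203035, -0.01737251, -0.02384163]), 'finger_gap': 85.94505247337354}
scene 401.6991628485046 401.6991628485046 259.6303171902031 194.05519740668225 [[ 4.93094498e-01 -5.44917920e-01  6.78175697e-01  1.15848476e+03]
 [ 8.69954472e-01  3.14299891e-01 -3.79993152e-01 -3.52634057e+02]
 [-6.08546945e-03  7.77354513e-01  6.29033329e-01  7.23403617e+02]
 [ 0.00000000e+00  0.00000000e+00  0.00000000e+00  1.00000000e+00]]
lug_sprung [(0.57, [313, 210])]
lug_plain [(0.91, [263, 221])]
handle_mid [(
[... 952 characters left out ...]
 [(0.77, [146, 198])]
fork_slot [(0.78, [147, 168])]
mat []
tray [(0.88, [398, 178])]
cover [(0.79, [254, 152])]
finial [(0.58, [379, 147])]
wrist 297.3186396354542 297.3186396354542 254.602379016794 195.10937999646302 [[ 4.24656312e-01 -8.56631562e-01 -2.93000654e-01  1.79372827e+02]
 [ 9.05354619e-01  4.01864386e-01  1.37251699e-01  5.78514387e+02]
 [ 1.72390313e-04 -3.23554296e-01  9.46209590e-01  3.73771961e+02]
 [ 0.00000000e+00  0.00000000e+00  0.00000000e+00  1.00000000e+00]]
lug_sprung []
lug_plain []
handle_mid []
pin_neck [(0.71, [200, 344])]
pin_tip []
fork_grip [(0.96, [200, 342])]
fork_slot []
mat [(0.87, [213, 326])]
tray [(0.77, [29, 380])]
cover [(0.66, [238, 318])]
finial []
```

View pics/scene0.png

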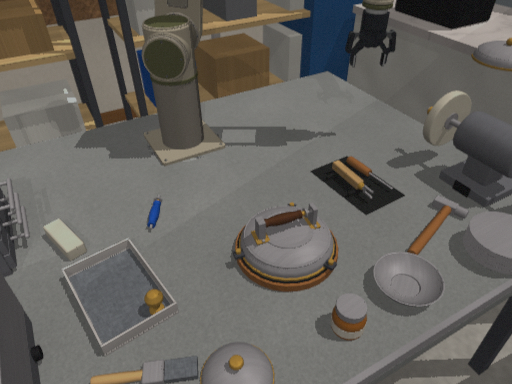

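View pics/top0.png

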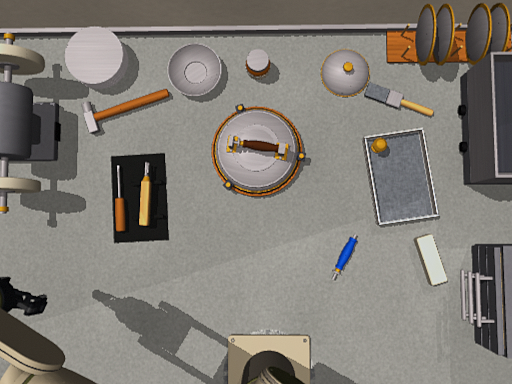

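View pics/wrist0.png

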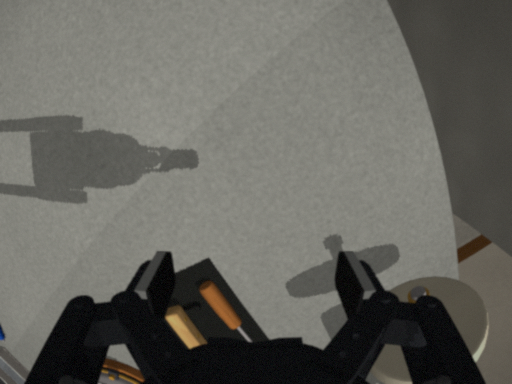

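The scene view shows the cover at about (286,245), the fork (light handle) on the black mat at about (350,176), the tray at about (118,292) with its finial, and the blue look-alike at (154,211). In the top view the fork is at (146,195), pointing up (+x). The sprung end with its collar is at the left, about (232,144).

```bash
cat > h.py <<'E'
import numpy as np
from scipy.spatial.transform import Rotation as R
def ray(d,p,fish=False):
    E=np.array(d["extrinsics"]);x=(p[0]-d["cx"])/d["fx"];y=(p[1]-d["cy"])/d["fy"]
    if fish:
        r=np.hypot(x,y);s=np.sin(r)/r if r>1e-9 else 1;v=np.array([x*s,-y*s,-np.cos(r)])
    else: v=np.array([x,-y,-1.])
    v=E[:3,:3]@v;return E[:3,3],v/np.linalg.norm(v)
def plane(d,p,z,fish=False):
    o,v=ray(d,p,fish);return o+v*(z-o[2])/v[2]
def tri(rs):
    A=np.zeros((3,3));b=np.zeros(3)
    for o,v in rs:
        M=np.eye(3)-np.outer(v,v);A+=M;b+=M@o
    x=np.linalg.solve(A,b);return x,[round(float(np.linalg.norm((np.eye(3)-np.outer(v,v))@(x-o))),1) for o,v in rs]
def proj(d,P,fish=False):
    E=np.array(d["extrinsics"]);c=E[:3,:3].T@(np.asarray(P,float)-E[:3,3]);x,y,z=c[0],-c[1],-c[2]
    if fish:
        t=np.arctan2(np.hypot(x,y),z);k=t/np.hypot(x,y)
    else:k=1/z
    return np.array([d["cx"]+d["fx"]*x*k,d["cy"]+d["fy"]*y*k])
E
python3 - <<'E'
from bench import *
from h import *
import cv2
np.set_printoptions(precision=1,suppress=True)
T=snapshot("top");S=snapshot("scene")
Z=dict(lug_sprung=112,lug_plain=112,handle_mid=112,pin_neck=112,pin_tip=112,fork_grip=31,fork_slot=31,mat=0,tray=0,cover=0)
ex=dict(handle_mid=1)
for k,z in Z.items():
    a=[r["pixel"] for r in pinpoint("top",k)];b=[r["pixel"] for r in pinpoint("scene",k)]
    for p in a: print(k,"top@z",plane(T,p,z))
    for p in b: print(k,"scene@z",plane(S,p,z))
    for p in a:
        for q in b:
            x,e=tri([ray(T,p),ray(S,q)])
            if max(e)<8: print("   tri",x,e)
for n,d,(x0,y0,x1,y1) in [("t",T,(205,95,305,200)),("s",S,(225,190,345,290)),("tf",T,(105,150,175,245))]:
    c=d["pixels"][y0:y1,x0:x1,::-1];f=min(800//(x1-x0),600//(y1-y0));cv2.imwrite(f"pics/crop_{n}.png",cv2.resize(c,None,fx=f,fy=f,interpolation=cv2.INTER_CUBIC))
E
```

```text
lug_sprung top@z [614.3  90.7 112. ]
lug_sprung scene@z [611.5  88.  112. ]
   tri [613.1  89.  113.1] [1.8, 1.8]
lug_plain top@z [590.5 -33.1 112. ]
lug_plain scene@z [589.6 -30.7 112. ]
   tri [590.6 -32.3 113.5] [0.8, 0.8]
handle_mid top@z [596.7  17.5 112. ]
handle_mid top@z [ 321.7 -186.9  112. ]
handle_mid top@z [593.6 -31.  112. ]
handle_mid scene@z [ 441.  -223.9  112. ]
handle_mid scene@z [585.5  23.6 112. ]
   tri [595.   17.4 122.1] [0.0, 0.0]
   tri [ 316.1 -202.3    5.9] [0.8, 0.8]
pin_neck top@z [602.1  75.1 112. ]
pin_neck top@z [ 274.8 -164.3  112. ]
pin_neck scene@z [612.6  76.9 112. ]
pin_neck scene@z [ 392.4 -198.8  112. ]
   tri [605.2  78.5 105.1] [3.4, 3.4]
   tri [ 266.2 -175.6   12.2] [2.2, 2.2]
pin_tip top@z [616.6  93.2 112. ]
pin_tip top@z [ 258.1 -157.4  112. ]
pin_tip scene@z [ 382.6 -200.5  112. ]
pin_tip scene@z [610.2  94.8 112. ]
   tri [615.2  92.  117.1] [1.0, 1.0]
   tri [ 246.2 -172.5    4. ] [1.3, 1.3]
fork_grip top@z [476.  336.9  31. ]
fork_grip top@z [471.5 349.8  31. ]
fork_grip scene@z [482.4 336.6  31. ]
   tri [477.3 339.5  26.3] [1.7, 1.7]
   tri [471.  351.2  18.6] [2.2, 2.2]
fork_slot top@z [559.9 326.   31. ]
fork_slot scene@z [548.8 321.7  31. ]
   tri [556.1 320.3  37.6] [4.8, 4.8]
mat top@z [472.3 353.6   0. ]
mat scene@z [475.9 357.1   0. ]
   tri [473.8 356.   -1.4] [2.4, 2.4]
tray top@z [ 527.9 -354.8    0. ]
tray scene@z [ 518.6 -354.3    0. ]
   tri [ 526.7 -353.4    8.8] [0.9, 0.9]
cover top@z [606.7  28.5   0. ]
cover scene@z [595.7  31.5   0. ]
   tri [604.3  27.1  10.5] [1.3, 1.3]
```

View pics/crop_t.png

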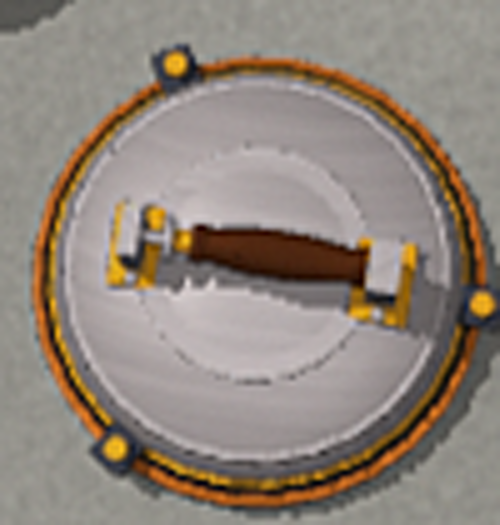

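View pics/crop_s.png

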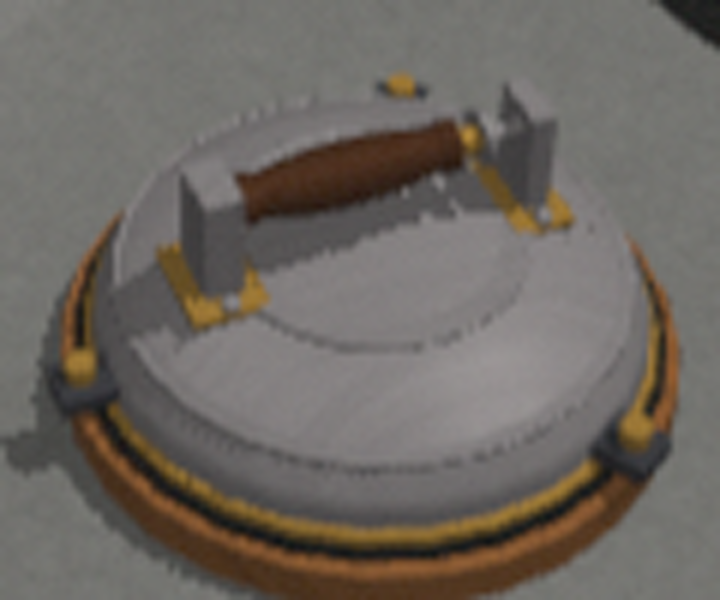

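View pics/crop_tf.png

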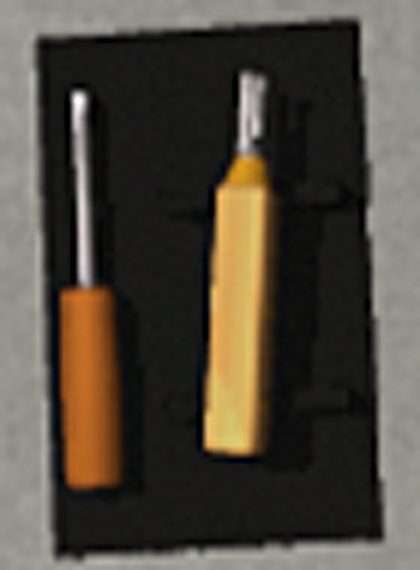

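```bash
cat >> h.py <<'E'
def T_of(pos,rpy):
    return np.asarray(pos,float),R.from_euler("xyz",rpy,degrees=True)
def delta(s,pos,rpy):
    p0,r0=T_of(s["tool_pos"],s["tcp_rot"]);p1,r1=T_of(pos,rpy)
    d=r0.inv().apply(p1-p0);w=(r0.inv()*r1).as_rotvec()
    return np.round(d,1),np.round(w,4)
E
python3 - <<'E'
from bench import *
from h import *
np.set_printoptions(precision=1,suppress=True)
T=snapshot("top")
c=lambda u,v:(u/6+105-.4,v/6+150-.4)
for n,p,z in [("back",c(234,452),38),("front",c(246,187),44),("tip",c(253,70),36),("m1",c(38,38),4),("m2",c(357,20),4),("m3",c(383,538),4),("m4",c(57,553),4)]:
    print(n,plane(T,p,z))
print(delta(sense(),[455,340,300],[180,0,-5]))
E
```

```text
back [400. 332.  38.]
front [517.9 327.   44. ]
tip [571.6 326.7  36. ]
m1 [591.4 434.9   4. ]
m2 [599.  286.7   4. ]
m3 [361.1 271.8   4. ]
m4 [354.5 421.1   4. ]
(array([-267.5,  -98.9,  104.7]), array([-0. ,  0. ,  2.8]))
```

Emit:
arm_command(plan=[{"dx": -20, "dy": -8, "dz": 8, "wz": 0.14, "jaw": 0.45}, {"dx": -40, "dy": -16, "dz": 16, "wz": 0.28, "jaw": 0.45}, {"dx": -60, "dy": -24, "dz": 24, "wz": 0.42, "jaw": 0.45}, {"dx": -80, "dy": -32, "dz": 32, "wz": 0.56, "jaw": 0.45}, {"dx": -100, "dy": -40, "dz": 40, "wz": 0.7, "jaw": 0.45}, {"dx": -120, "dy": -48, "dz": 48, "wz": 0.84, "jaw": 0.45}, {"dx": -140, "dy": -56, "dz": 56, "wz": 0.98, "jaw": 0.45}, {"dx": -160, "dy": -64, "dz": 64, "wz": 1.12, "jaw": 0.45}, {"dx": -180, "dy": -72, "dz": 72, "wz": 1.26, "jaw": 0.45}, {"dx": -200, "dy": -80, "dz": 80, "wz": 1.4, "jaw": 0.45}])

```text
invalid input
```

```bash
python3 - <<'E'
from bench import *
from h import *
s=sense();print(s["time"],s["tool_pos"],s["tcp_rot"],s["joint_pos"],s["finger_gap"])
print(delta(s,[455,335,300],[180,0,-2]))
E
```

```text
2.95 [254.87126673 543.17412815 404.69249819] [-1.79997247e+02 -7.91439063e-04  1.54860993e+02] [ 5.99674355e+01  7.47136831e+00  8.52675514e+01  5.54334986e-04
  8.72638908e+01 -4.89358397e+00] 85.40862340210379
(array([-269.6, -103.4,  104.7]), array([-0.0000e+00,  1.0000e-04,  2.7377e+00]))
```

Emit:
arm_command(plan=[{"dx": -20, "dy": -8, "dz": 8, "wx": 0, "wy": 0, "wz": 0.14, "jaw": 0.45}], squeeze=100)

```text
time: 3.05
tool_pos: [268.6, 528.6, 397.9]
tcp_rot: [179.9, -0.1, 146.9]
ft_force: [0.0, -0.5, -0.3]
finger_gap: 73.0
```

```bash
python3 - <<'E'
from bench import *
from h import *
s=sense()
print(delta(s,[455,335,300],[180,0,-2]))
E
```

```text
(array([-261.9,  -60.8,   97.5]), array([-4.0000e-04, -3.7000e-03,  2.5992e+00]))
```

Emit:
arm_command(plan=[{"dx": -26, "dy": -6, "dz": 10, "wx": 0, "wy": 0, "wz": 0.145, "jaw": 0.45}, {"dx": -52, "dy": -12, "dz": 20, "wx": 0, "wy": 0, "wz": 0.29, "jaw": 0.45}, {"dx": -78, "dy": -18, "dz": 29, "wx": 0, "wy": 0, "wz": 0.435, "jaw": 0.45}, {"dx": -104, "dy": -24, "dz": 39, "wx": 0, "wy": 0, "wz": 0.58, "jaw": 0.45}, {"dx": -131, "dy": -30, "dz": 49, "wx": 0, "wy": 0, "wz": 0.725, "jaw": 0.45}, {"dx": -157, "dy": -36, "dz": 58, "wx": 0, "wy": 0, "wz": 0.87, "jaw": 0.45}, {"dx": -183, "dy": -42, "dz": 68, "wx": 0, "wy": 0, "wz": 1.015, "jaw": 0.45}, {"dx": -209, "dy": -48, "dz": 78, "wx": 0, "wy": 0, "wz": 1.16, "jaw": 0.45}, {"dx": -236, "dy": -54, "dz": 88, "wx": 0, "wy": 0, "wz": 1.305, "jaw": 0.45}, {"dx": -262, "dy": -61, "dz": 97, "wx": 0, "wy": 0, "wz": 1.45, "jaw": 0.45}, {"dx": -262, "dy": -61, "dz": 97, "wx": 0, "wy": 0, "wz": 1.595, "jaw": 0.45}, {"dx": -262, "dy": -61, "dz": 97, "wx": 0, "wy": 0, "wz": 1.74, "jaw": 0.45}])

```text
time: 4.25
tool_pos: [456.1, 332.1, 299.2]
tcp_rot: [-180.0, 0.0, 46.7]
ft_force: [0.4, 0.0, -0.4]
finger_gap: 46.9
```

Emit:
arm_command(plan=[{"dx": 0, "dy": 0, "dz": 0, "wx": 0, "wy": 0, "wz": 0.145, "jaw": 0.45}, {"dx": 0, "dy": 0, "dz": 0, "wx": 0, "wy": 0, "wz": 0.29, "jaw": 0.45}, {"dx": 0, "dy": 0, "dz": 0, "wx": 0, "wy": 0, "wz": 0.435, "jaw": 0.45}, {"dx": 0, "dy": 0, "dz": 0, "wx": 0, "wy": 0, "wz": 0.58, "jaw": 0.45}, {"dx": 0, "dy": 0, "dz": 0, "wx": 0, "wy": 0, "wz": 0.725, "jaw": 0.45}, {"dx": 0, "dy": 0, "dz": 0, "wx": 0, "wy": 0, "wz": 0.86, "jaw": 0.45}, {"dx": 0, "dy": 0, "dz": 0, "wx": 0, "wy": 0, "wz": 0.86, "jaw": 0.45}])

```text
time: 4.95
tool_pos: [455.6, 333.0, 299.7]
tcp_rot: [-180.0, -0.0, -2.3]
ft_force: [-0.2, -0.3, -0.6]
finger_gap: 47.2
```

```bash
python3 - <<'E'
from bench import *
from h import *
import cv2,pickle
np.set_printoptions(precision=1,suppress=True)
s=sense();print(s["time"],s["tool_pos"],s["tcp_rot"],s["joint_pos"],s["finger_gap"])
W=snapshot("wrist");pickle.dump(W,open("w1.pkl","wb"));cv2.imwrite("pics/w1.png",W["pixels"][:,:,::-1])
for k in ["fork_grip","fork_slot"]:
    for r in pinpoint("wrist",k): print(k,r["score"],np.array(r["pixel"]),plane(W,r["pixel"],31,True))
E
```

```text
4.95 [455.6 333.  299.7] [-180.    -0.    -2.3] [ 31.    6.2  97.8   0.   76.  123.2] 47.235222498680955
fork_grip 0.68 [257.7 164.9] [483.7 329.4  31. ]
fork_slot 0.88 [257.9  80.1] [552.4 326.6  31. ]
```

View pics/w1.png

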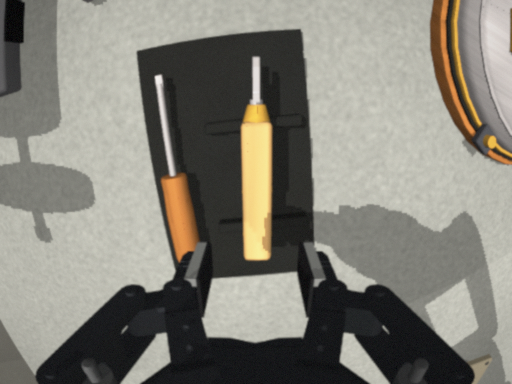

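The wrist picture shows the fork pointing up from its handle end (257,258) to its tine tips (256,57). It lies across ribs at rows 125 and 218, with the screwdriver to its left.

```bash
python3 - <<'E'
from bench import *
from h import *
import pickle
np.set_printoptions(precision=1,suppress=True)
W=pickle.load(open("w1.pkl","rb"))
for n,p,z in [("back bottom",(257.5,259),18),("back top",(257.5,250),44),("frontwood",(257,123),44),("tip",(256,57),43),("backL",(244,235),44),("backR",(272,235),44),("frL",(242.5,130),44),("frR",(272,130),44)]: print(n,plane(W,p,z,True))
print(delta(sense(),[483,330,186],[180,0,-2]))
E
```

```text
back bottom [387.2 332.9  18. ]
back top [412.  332.2  44. ]
frontwood [519.2 328.7  44. ]
tip [569.5 327.5  43. ]
backL [427.  343.1  44. ]
backR [426.  319.5  44. ]
frL [514.3 339.8  44. ]
frR [513.5 317.6  44. ]
(array([ 27.5,   2.1, 113.7]), array([-0., -0.,  0.]))
```

Emit:
arm_command(plan=[{"dx": 27, "dy": 2, "dz": 30, "wx": 0, "wy": 0, "wz": 0, "jaw": 0.45}, {"dx": 27, "dy": 2, "dz": 60, "wx": 0, "wy": 0, "wz": 0, "jaw": 0.45}, {"dx": 27, "dy": 2, "dz": 90, "wx": 0, "wy": 0, "wz": -0.01, "jaw": 0.45}, {"dx": 27, "dy": 2, "dz": 108, "wx": 0, "wy": 0, "wz": -0.01, "jaw": 0.45}, {"dx": 27, "dy": 2, "dz": 113.5, "wx": 0, "wy": 0, "wz": -0.01, "jaw": 0.45}, {"dx": 27, "dy": 2, "dz": 113.5, "wx": 0, "wy": 0, "wz": -0.01, "jaw": 0.55}, {"dx": 27, "dy": 2, "dz": 113.5, "wx": 0, "wy": 0, "wz": -0.01, "jaw": 0.7}, {"dx": 27, "dy": 2, "dz": 113.5, "wx": 0, "wy": 0, "wz": -0.01, "jaw": 1}, {"dx": 27, "dy": 2, "dz": 113.5, "wx": 0, "wy": 0, "wz": -0.01, "jaw": 1}, {"dx": 27, "dy": 2, "dz": 113.5, "wx": 0, "wy": 0, "wz": -0.01, "jaw": 1}, {"dx": 27, "dy": 2, "dz": 113.5, "wx": 0, "wy": 0, "wz": -0.01, "jaw": 1}], squeeze=110)

```text
time: 6.2
tool_pos: [483.2, 330.5, 188.0]
tcp_rot: [-179.9, -0.1, -1.5]
ft_force: [-1.0, 0.1, 7.1]
finger_gap: 22.0
```

Emit:
arm_command(plan=[{"dx": 0, "dy": 0, "dz": -10, "wx": 0, "wy": 0, "wz": 0, "jaw": 1}, {"dx": 0, "dy": 0, "dz": -40, "wx": 0, "wy": 0, "wz": 0, "jaw": 1}, {"dx": 0, "dy": 0, "dz": -80, "wx": 0, "wy": 0, "wz": 0, "jaw": 1}, {"dx": 0, "dy": 0, "dz": -120, "wx": 0, "wy": 0, "wz": 0, "jaw": 1}, {"dx": 0, "dy": 0, "dz": -150, "wx": 0, "wy": 0, "wz": 0, "jaw": 1}, {"dx": 0, "dy": 0, "dz": -150, "wx": 0, "wy": 0, "wz": 0, "jaw": 1}])

```text
time: 6.8
tool_pos: [483.9, 330.9, 343.3]
tcp_rot: [-179.7, -0.5, -1.6]
ft_force: [0.1, 0.7, -0.6]
finger_gap: 22.4
```

```bash
python3 - <<'E'
from bench import *
from h import *
import cv2,pickle
np.set_printoptions(precision=1,suppress=True)
s=sense();print(s["time"],s["tool_pos"],s["tcp_rot"],s["ft_force"],s["wrist_torque"],s["finger_gap"])
W=snapshot("wrist");pickle.dump(W,open("w2.pkl","wb"));cv2.imwrite("pics/w2.png",W["pixels"][:,:,::-1])
for k in ["fork_slot"]:
    for r in pinpoint("wrist",k): print(k,r["score"],np.array(r["pixel"]))
r=R.from_euler("xyz",s["tcp_rot"],degrees=True)
for f in ([72,0,155],[87,0,155],[37,0,155]): print(proj(W,s["tool_pos"]+r.apply(f),True))
E
```

```text
6.8 [483.9 330.9 343.3] [-179.7   -0.5   -1.6] [ 0.1  0.7 -0.6] [-0. -0. -0.] 22.396818635815112
fork_slot 0.97 [255.4 122.5]
[254.5 124. ]
[254.5  88.2]
[254.5 203.3]
```

View pics/w2.png

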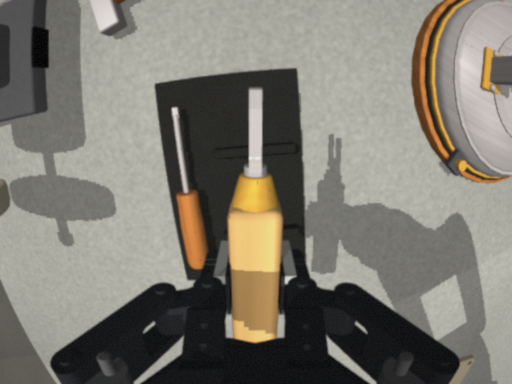

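The fork is held straight in the gripper. The network puts its slot at (255,122) and I predicted (254.5,124). Next I hover beside the neck.

```bash
python3 - <<'E'
from bench import *
from h import *
print(delta(sense(),[492,101,305],[180,0,-10.5]))
E
```

```text
(array([ 15.5, 228.8,  32.3]), array([-0.0013, -0.0019,  0.1561]))
```

Emit:
arm_command(plan=[{"dx": 2, "dy": 25, "dz": 0, "wx": 0, "wy": 0, "wz": 0.02, "jaw": 1}, {"dx": 4, "dy": 60, "dz": 3, "wx": 0, "wy": 0, "wz": 0.04, "jaw": 1}, {"dx": 6, "dy": 100, "dz": 8, "wx": 0, "wy": 0, "wz": 0.07, "jaw": 1}, {"dx": 9, "dy": 140, "dz": 14, "wx": 0, "wy": 0, "wz": 0.1, "jaw": 1}, {"dx": 12, "dy": 180, "dz": 22, "wx": 0, "wy": 0, "wz": 0.13, "jaw": 1}, {"dx": 14, "dy": 215, "dz": 29, "wx": 0, "wy": 0, "wz": 0.156, "jaw": 1}, {"dx": 15.5, "dy": 229, "dz": 34, "wx": 0, "wy": 0, "wz": 0.156, "jaw": 1}, {"dx": 15.5, "dy": 229, "dz": 34, "wx": 0, "wy": 0, "wz": 0.156, "jaw": 1}])

```text
time: 7.7
tool_pos: [490.9, 99.0, 299.7]
tcp_rot: [179.9, 0.2, -10.6]
ft_force: [0.5, -0.2, -0.1]
finger_gap: 22.5
```

```bash
python3 - <<'E'
from bench import *
from h import *
import cv2,pickle
np.set_printoptions(precision=1,suppress=True)
s=sense();print(s["time"],s["tool_pos"],s["tcp_rot"],s["ft_force"],s["finger_gap"])
W=snapshot("wrist");pickle.dump((s,W),open("w3.pkl","wb"));cv2.imwrite("pics/w3.png",W["pixels"][:,:,::-1])
for k in ["fork_slot","pin_neck","lug_sprung","lug_plain","handle_mid","pin_tip"]:
    for r in pinpoint("wrist",k): print(k,round(r["score"],2),np.array(r["pixel"]),plane(W,r["pixel"],112,True))
r=R.from_euler("xyz",s["tcp_rot"],degrees=True)
for f in ([72,0,155],[72,0,157]): print(proj(W,s["tool_pos"]+r.apply(f),True))
E
```

```text
7.7 [490.9  99.  299.7] [179.9   0.2 -10.6] [ 0.5 -0.2 -0.1] 22.459566893042854
fork_slot 0.63 [257.4 127.1] [556.1  85.  112. ]
pin_neck 0.6 [241.6  26.6] [610.4  83.1 112. ]
pin_neck 0.46 [471.1 302.8] [387.7 -72.7 112. ]
lug_sprung 0.7 [228.7  27.3] [611.4  89.7 112. ]
handle_mid 0.8 [364.7  30.3] [600.3  18.1 112. ]
pin_tip 0.97 [219.9  28. ] [612.   94.2 112. ]
pin_tip 0.72 [470.1 309.4] [379.3 -73.8 112. ]
pin_tip 0.5 [ 25.3 239.9] [516.1 270.9 112. ]
[254.5 124. ]
[254.5 123.6]
```

View pics/w3.png

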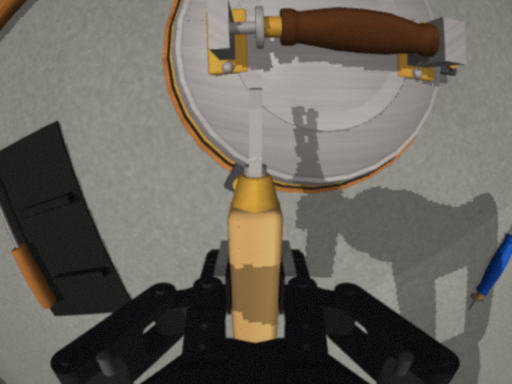

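The picture shows the lug at columns 208–232, the bare neck at about (233–256, 27), the collar at about (260,27), and the grip from (281,27) to (437,38). The tine end is at (256,88).

```bash
python3 - <<'E'
from h import *
import pickle,cv2
np.set_printoptions(precision=1,suppress=True)
s,W=pickle.load(open("w3.pkl","rb"))
cv2.imwrite("pics/w3c.png",cv2.resize(W["pixels"][0:100,195:475,::-1],None,fx=2.8,fy=2.8,interpolation=cv2.INTER_CUBIC))
P={n:plane(W,p,112,True) for n,p in dict(lugin=(232,27.5),collo=(256,27),colli=(264,27),gL=(281,27),gR=(438,39.5),plain=(441,38)).items()}
for n,p in P.items(): print(n,p, np.linalg.norm(p-P["gL"]))
d=P["gR"]-P["gL"];print("yaw of y axis",np.degrees(np.arctan2(-d[1],-d[0])))
E
```

```text
lugin [610.9  88.  112. ] 25.175865667444885
collo [608.7  75.9 112. ] 12.853356025580261
colli [608.   71.8 112. ] 8.7509648014867
gL [606.6  63.2 112. ] 0.0
gR [594.1 -29.8 112. ] 93.88731756930036
plain [595.1 -32.4 112. ] 96.27640577030748
yaw of y axis 82.36512604922497
```

View pics/w3c.png

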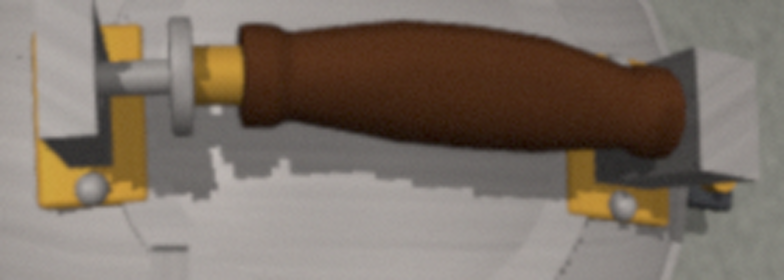

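```bash
python3 - <<'E'
from bench import *
from h import *
s=sense();r=R.from_euler("xyz",[180,0,-8.5],degrees=True)
for back in (40,0):
    t=np.array([610,82.5,112])-r.apply([71.5+back,.7,157]);print(t,delta(s,t,[180,0,-8.5]))
E
```

```text
[499.82819782  99.67306045 269.        ] (array([ 8.3,  0.6, 33.4]), array([-0.0003, -0.0002, -0.0332]))
[539.38883236  93.760684   269.        ] (array([48.3, -0.8, 33.4]), array([-0.0003, -0.0002, -0.0332]))
```

Emit:
arm_command(plan=[{"dx": 3, "dy": 0, "dz": 10, "wx": 0, "wy": 0, "wz": -0.015, "jaw": 1}, {"dx": 6, "dy": 0.5, "dz": 20, "wx": 0, "wy": 0, "wz": -0.033, "jaw": 1}, {"dx": 8, "dy": 0.5, "dz": 30, "wx": 0, "wy": 0, "wz": -0.033, "jaw": 1}, {"dx": 8, "dy": 0.5, "dz": 33, "wx": 0, "wy": 0, "wz": -0.033, "jaw": 1}, {"dx": 8, "dy": 0.5, "dz": 33, "wx": 0, "wy": 0, "wz": -0.033, "jaw": 1}])

```text
time: 8.55
tool_pos: [499.1, 98.6, 267.9]
tcp_rot: [180.0, 0.1, -8.6]
ft_force: [-0.4, 0.3, -1.6]
finger_gap: 22.3
```

```bash
python3 - <<'E'
from bench import *
from h import *
import cv2,pickle
np.set_printoptions(precision=1,suppress=True)
s=sense();print(s["time"],s["tool_pos"],s["tcp_rot"],s["ft_force"])
W=snapshot("wrist");S=snapshot("scene");s=sense();print(s["time"],s["tool_pos"],s["tcp_rot"],s["ft_force"])
pickle.dump((s,W,S),open("w4.pkl","wb"))
cv2.imwrite("pics/w4.png",cv2.resize(W["pixels"][0:180,170:400,::-1],None,fx=3,fy=3,interpolation=cv2.INTER_CUBIC))
cv2.imwrite("pics/s4.png",cv2.resize(S["pixels"][170:270,230:350,::-1],None,fx=6,fy=6,interpolation=cv2.INTER_CUBIC))
for c,D,f in (("wrist",W,True),("scene",S,False)):
  for k in ["fork_slot","pin_neck"]:
    for r in pinpoint(c,k)[:2]: print(c,k,round(r["score"],2),np.array(r["pixel"]),plane(D,r["pixel"],112,f))
r=R.from_euler("xyz",s["tcp_rot"],degrees=True)
print(proj(W,s["tool_pos"]+r.apply([71.5,.7,157]),True),proj(S,s["tool_pos"]+r.apply([71.5,.7,157])))
print(proj(W,[610,82.5,112],True),proj(S,[610,82.5,112]))
for back in (14,0):
    R2=R.from_euler("xyz",[180,0,-8.5],degrees=True)
    t=np.array([610,82.5,112])-R2.apply([71.5+back,.7,157]);print(t,delta(s,t,[180,0,-8.5]))
E
```

```text
8.55 [499.1  98.6 267.9] [180.    0.1  -8.6] [-0.4  0.3 -1.6]
8.65 [499.5  98.7 269.2] [180.    0.   -8.6] [ 0.2 -0.6 -1.3]
wrist fork_slot 0.68 [254.1 124.4] [569.7  88.  112. ]
wrist pin_neck 0.97 [249.1  30.9] [609.3  84.1 112. ]
wrist pin_neck 0.65 [236.2  27.3] [611.7  89.1 112. ]
scene fork_slot 0.8 [298.  201.7] [569.6  81.1 112. ]
scene fork_slot 0.2 [259.2 223. ] [587.8 -34.5 112. ]
scene pin_neck 0.53 [157.3 196.3] [ 383.6 -201.1  112. ]
scene pin_neck 0.41 [306.8 212. ] [610.1  78.1 112. ]
[255.6 123.2] [300.3 200.9]
[252.7  28.7] [308.3 211.3]
[525.5  95.8 269. ] (array([26.1, -1. ,  0.2]), array([ 0.,  0., -0.]))
[539.4  93.8 269. ] (array([40.1, -1.1,  0.2]), array([ 0.,  0., -0.]))
```

View pics/w4.png

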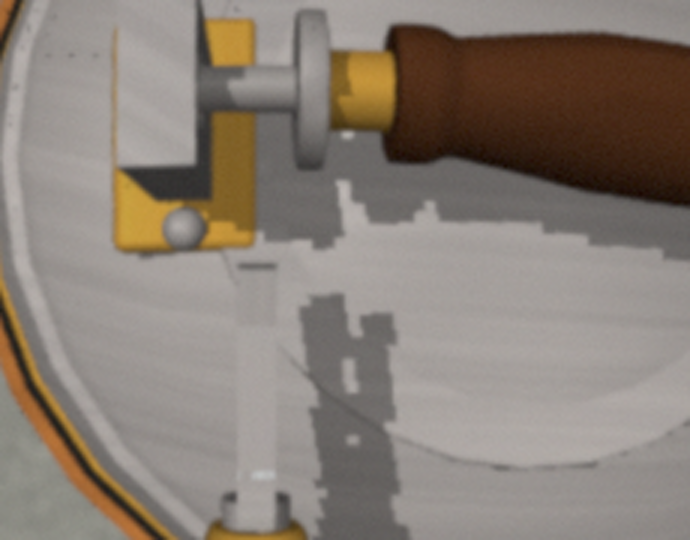

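View pics/s4.png

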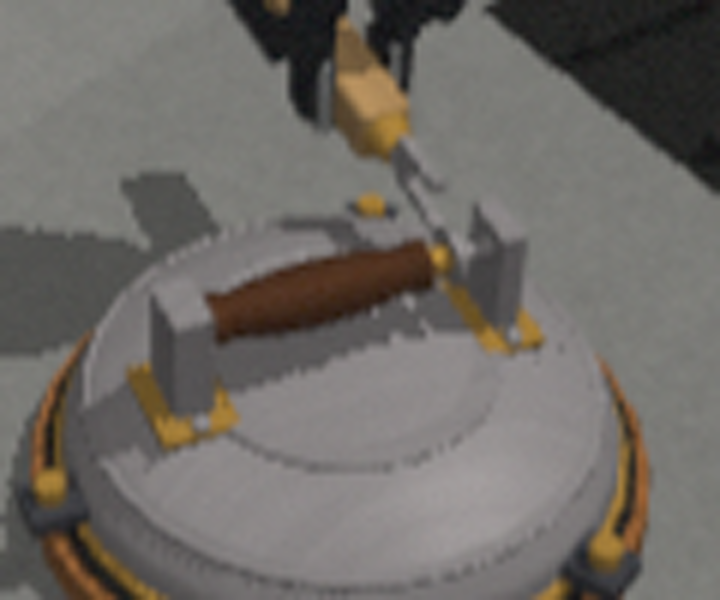

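Emit:
arm_command(plan=[{"dx": 8, "dy": -0.9, "dz": 0.2, "wx": 0, "wy": 0, "wz": 0, "jaw": 1}, {"dx": 16, "dy": -0.9, "dz": 0.2, "wx": 0, "wy": 0, "wz": 0, "jaw": 1}, {"dx": 21, "dy": -0.9, "dz": 0.2, "wx": 0, "wy": 0, "wz": 0, "jaw": 1}, {"dx": 25, "dy": -0.9, "dz": 0.2, "wx": 0, "wy": 0, "wz": 0, "jaw": 1}, {"dx": 28, "dy": -0.9, "dz": 0.2, "wx": 0, "wy": 0, "wz": 0, "jaw": 1}, {"dx": 28, "dy": -0.9, "dz": 0.2, "wx": 0, "wy": 0, "wz": 0, "jaw": 1}])

```text
time: 9.45
tool_pos: [527.7, 95.4, 268.9]
tcp_rot: [180.0, 0.0, -8.6]
ft_force: [-0.7, 0.2, -1.6]
finger_gap: 22.3
```

```bash
python3 - <<'E'
from bench import *
from h import *
import cv2,pickle
np.set_printoptions(precision=1,suppress=True)
s=sense();print(s["time"],s["tool_pos"],s["tcp_rot"],s["ft_force"])
W=snapshot("wrist");S=snapshot("scene");s=sense();print(s["time"],s["tool_pos"],s["tcp_rot"],s["ft_force"])
cv2.imwrite("pics/w5.png",cv2.resize(W["pixels"][0:180,170:400,::-1],None,fx=3,fy=3,interpolation=cv2.INTER_CUBIC))
cv2.imwrite("pics/s5.png",cv2.resize(S["pixels"][180:240,270:340,::-1],None,fx=10,fy=10,interpolation=cv2.INTER_CUBIC))
E
```

```text
9.45 [527.7  95.4 268.9] [180.    0.   -8.6] [-0.7  0.2 -1.6]
9.55 [527.3  95.5 268.9] [180.    0.   -8.6] [ 0.5  0.1 -2.5]
```

View pics/w5.png

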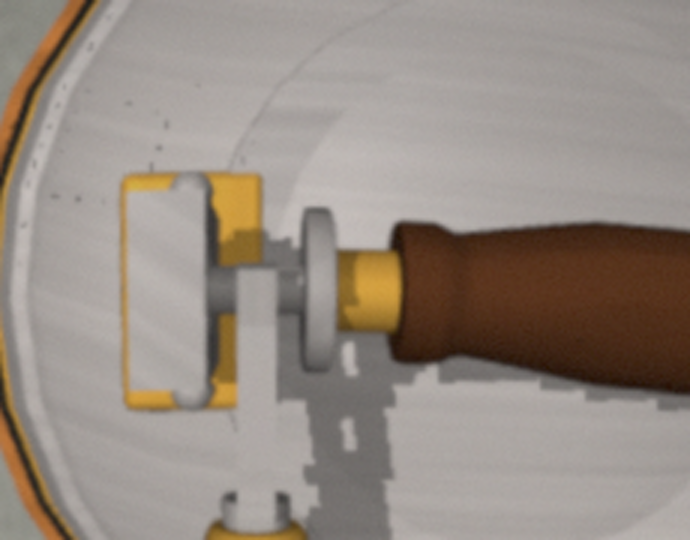

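View pics/s5.png

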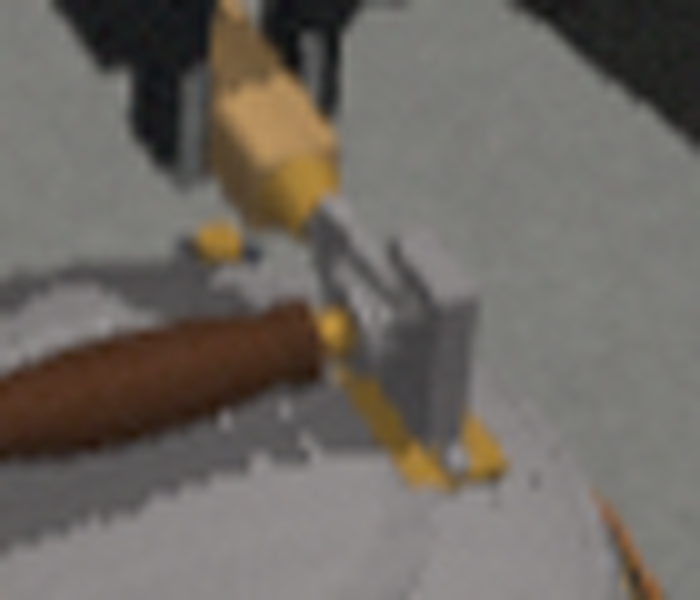

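The upper tine covers the neck with clear gaps to the lug and the collar, and it is square to the lug. I carry on inward.

Emit:
arm_command(plan=[{"dx": 4, "dy": 0, "dz": 0, "wx": 0, "wy": 0, "wz": 0, "jaw": 1}, {"dx": 8, "dy": 0, "dz": 0, "wx": 0, "wy": 0, "wz": 0, "jaw": 1}, {"dx": 12, "dy": 0, "dz": 0, "wx": 0, "wy": 0, "wz": 0, "jaw": 1}, {"dx": 13, "dy": 0, "dz": 0, "wx": 0, "wy": 0, "wz": 0, "jaw": 1}, {"dx": 13, "dy": 0, "dz": 0, "wx": 0, "wy": 0, "wz": 0, "jaw": 1}])

```text
time: 10.05
tool_pos: [540.4, 93.4, 269.0]
tcp_rot: [180.0, -0.0, -8.6]
ft_force: [-0.1, -0.6, -0.8]
finger_gap: 22.1
```

Emit:
arm_command(plan=[{"dx": 0, "dy": 1.5, "dz": 0, "wx": 0, "wy": 0, "wz": 0, "jaw": 1}, {"dx": 0, "dy": 3, "dz": 0, "wx": 0, "wy": 0, "wz": 0, "jaw": 1}, {"dx": 0, "dy": 4.5, "dz": 0, "wx": 0, "wy": 0, "wz": 0, "jaw": 1}, {"dx": 0, "dy": 6, "dz": 0, "wx": 0, "wy": 0, "wz": 0, "jaw": 1}, {"dx": 0, "dy": 7.5, "dz": 0, "wx": 0, "wy": 0, "wz": 0, "jaw": 1}, {"dx": 0, "dy": 9, "dz": 0, "wx": 0, "wy": 0, "wz": 0, "jaw": 1}, {"dx": 0, "dy": 10.5, "dz": 0, "wx": 0, "wy": 0, "wz": 0, "jaw": 1}, {"dx": 0, "dy": 10.5, "dz": 0, "wx": 0, "wy": 0, "wz": 0, "jaw": 1}])

```text
time: 10.85
tool_pos: [538.5, 83.1, 268.9]
tcp_rot: [-180.0, 0.0, -8.6]
ft_force: [-0.0, 3.8, -2.1]
finger_gap: 22.4
```

```bash
python3 - <<'E'
from bench import *
from h import *
import cv2,pickle
np.set_printoptions(precision=1,suppress=True)
W=snapshot("wrist");s=sense();print(s["time"],s["tool_pos"],s["tcp_rot"],s["ft_force"],s["wrist_torque"])
cv2.imwrite("pics/w6.png",cv2.resize(W["pixels"][0:180,170:400,::-1],None,fx=3,fy=3,interpolation=cv2.INTER_CUBIC))
E
```

```text
10.9 [538.5  83.2 268.9] [-180.     0.    -8.6] [ 0.1  4.5 -1.7] [ 0.6 -0.   0.2]
```

View pics/w6.png

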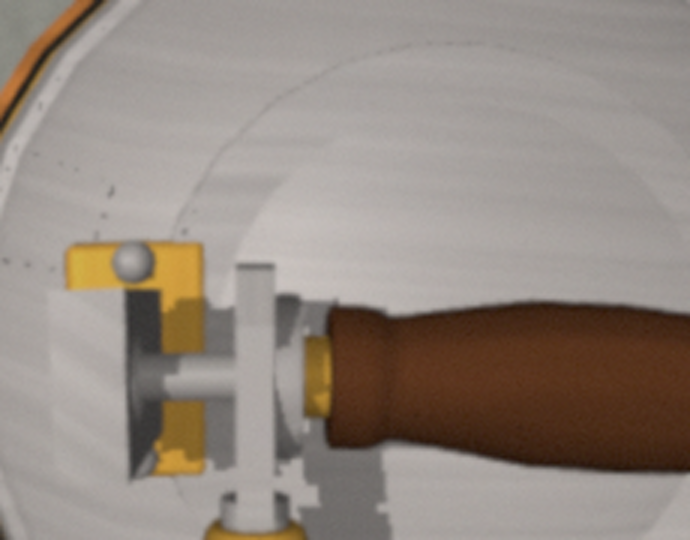

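Emit:
arm_command(plan=[{"dx": 0, "dy": 0.8, "dz": 0, "wx": 0, "wy": 0, "wz": 0, "jaw": 1}, {"dx": 0, "dy": 1.6, "dz": 0, "wx": 0, "wy": 0, "wz": 0, "jaw": 1}, {"dx": 0, "dy": 2.4, "dz": 0, "wx": 0, "wy": 0, "wz": 0, "jaw": 1}, {"dx": 0, "dy": 2.4, "dz": 0, "wx": 0, "wy": 0, "wz": 0, "jaw": 1}])

```text
time: 11.3
tool_pos: [538.2, 80.7, 268.9]
tcp_rot: [-180.0, 0.0, -8.6]
ft_force: [-0.3, 5.0, -1.2]
finger_gap: 22.5
```

```bash
python3 - <<'E'
from bench import *
from h import *
import cv2,pickle
np.set_printoptions(precision=1,suppress=True)
W=snapshot("wrist");s=sense();print(s["time"],s["tool_pos"],s["tcp_rot"],s["ft_force"],s["wrist_torque"])
cv2.imwrite("pics/w7.png",cv2.resize(W["pixels"][0:180,170:400,::-1],None,fx=3,fy=3,interpolation=cv2.INTER_CUBIC))
E
```

```text
11.35 [538.2  80.8 269. ] [-180.     0.    -8.6] [ 0.1  3.5 -1.6] [ 0.7 -0.   0.3]
```

View pics/w7.png

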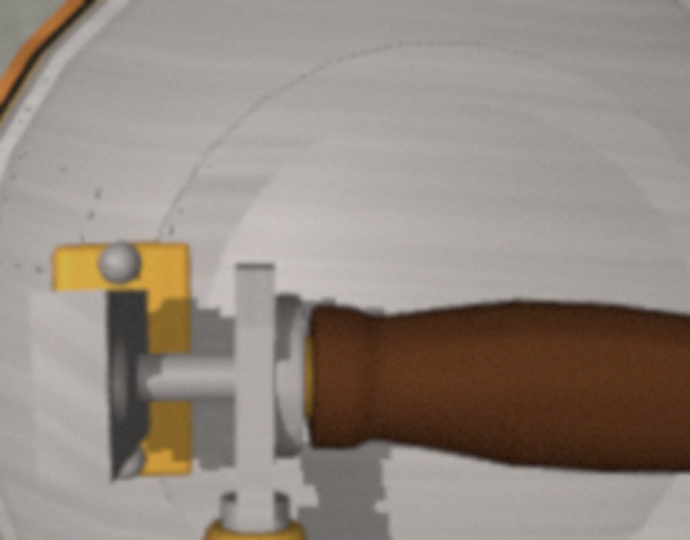

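The pin tip now stands visibly clear of the lug's hole (tip at about crop x 143, hole mouth at about 120). I lift next.

Emit:
arm_command(plan=[{"dx": 0, "dy": 0, "dz": -2, "wx": 0, "wy": 0, "wz": 0, "jaw": 1}, {"dx": 0, "dy": 0.1, "dz": -5, "wx": 0, "wy": 0, "wz": 0, "jaw": 1}, {"dx": 0, "dy": 0.2, "dz": -8, "wx": 0, "wy": 0, "wz": 0, "jaw": 1}, {"dx": 0, "dy": 0.4, "dz": -11, "wx": 0, "wy": 0, "wz": 0, "jaw": 1}, {"dx": 0, "dy": 0.6, "dz": -14, "wx": 0, "wy": 0, "wz": 0, "jaw": 1}, {"dx": 0, "dy": 0.8, "dz": -17, "wx": 0, "wy": 0, "wz": 0, "jaw": 1}, {"dx": 0, "dy": 0.9, "dz": -19.5, "wx": 0, "wy": 0, "wz": 0, "jaw": 1}, {"dx": 0, "dy": 0.9, "dz": -19.5, "wx": 0, "wy": 0, "wz": 0, "jaw": 1}])

```text
time: 12.15
tool_pos: [538.4, 80.2, 289.3]
tcp_rot: [-179.9, -0.1, -8.6]
ft_force: [0.5, 6.6, -2.7]
finger_gap: 22.3
```

```bash
python3 - <<'E'
from bench import *
from h import *
import cv2,pickle
np.set_printoptions(precision=1,suppress=True)
W=snapshot("wrist");S=snapshot("scene");s=sense();print(s["time"],s["tool_pos"],s["tcp_rot"],s["ft_force"],s["wrist_torque"])
cv2.imwrite("pics/w8.png",cv2.resize(W["pixels"][0:180,170:400,::-1],None,fx=3,fy=3,interpolation=cv2.INTER_CUBIC))
cv2.imwrite("pics/s8.png",cv2.resize(S["pixels"][180:250,250:340,::-1],None,fx=8,fy=8,interpolation=cv2.INTER_CUBIC))
E
```

```text
12.25 [538.3  80.2 289.1] [-179.9   -0.    -8.6] [ 0.6  6.7 -2.3] [ 1.2 -0.1  0.5]
```

View pics/w8.png

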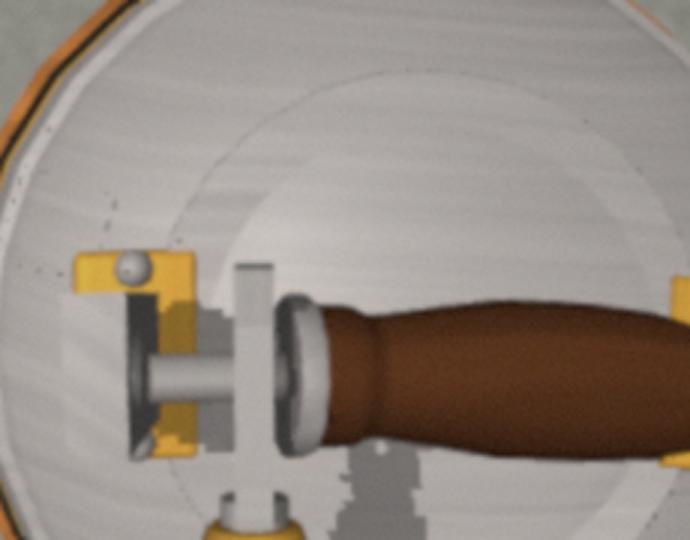

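View pics/s8.png

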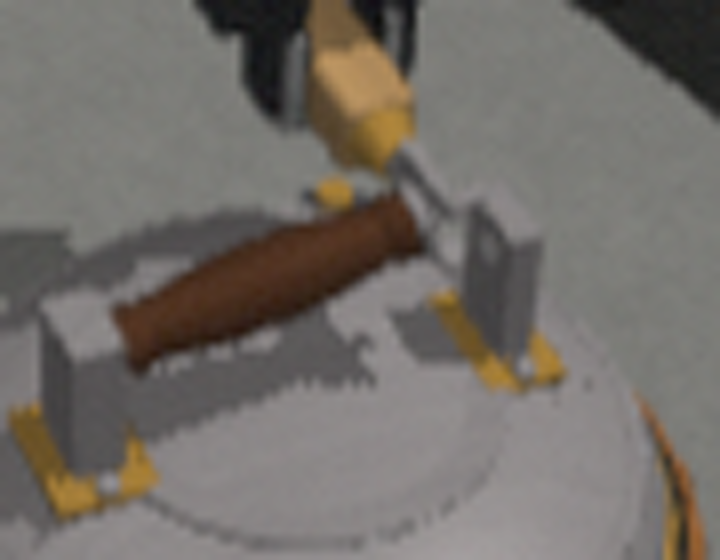

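The handle is tilted up and the lug's hole is open. By the fork's height the tip should be about 18 mm up. I ease the fork outwards so the pin springs out over the lug's top, then lower.

Emit:
arm_command(plan=[{"dx": 0, "dy": -2, "dz": 0, "wx": 0, "wy": 0, "wz": 0, "jaw": 1}, {"dx": 0, "dy": -4, "dz": 0, "wx": 0, "wy": 0, "wz": 0, "jaw": 1}, {"dx": 0, "dy": -6, "dz": 0, "wx": 0, "wy": 0, "wz": 0, "jaw": 1}, {"dx": 0, "dy": -8, "dz": 0, "wx": 0, "wy": 0, "wz": 0, "jaw": 1}, {"dx": 0, "dy": -10, "dz": 0, "wx": 0, "wy": 0, "wz": 0, "jaw": 1}, {"dx": 0, "dy": -11, "dz": 0, "wx": 0, "wy": 0, "wz": 0, "jaw": 1}, {"dx": 0, "dy": -11, "dz": 0, "wx": 0, "wy": 0, "wz": 0, "jaw": 1}])

```text
time: 12.95
tool_pos: [539.7, 90.5, 288.4]
tcp_rot: [180.0, 0.0, -8.6]
ft_force: [0.0, 0.8, -2.3]
finger_gap: 22.5
```

```bash
python3 - <<'E'
from bench import *
from h import *
import cv2,pickle
np.set_printoptions(precision=1,suppress=True)
W=snapshot("wrist");S=snapshot("scene");s=sense();print(s["time"],s["tool_pos"],s["tcp_rot"],s["ft_force"],s["wrist_torque"])
cv2.imwrite("pics/w9.png",cv2.resize(W["pixels"][0:180,170:400,::-1],None,fx=3,fy=3,interpolation=cv2.INTER_CUBIC))
cv2.imwrite("pics/s9.png",cv2.resize(S["pixels"][180:250,250:340,::-1],None,fx=8,fy=8,interpolation=cv2.INTER_CUBIC))
E
```

```text
13.05 [539.8  90.5 288.4] [180.    0.   -8.6] [-0.4 -0.3 -1.6] [-0.   0.1 -0. ]
```

View pics/w9.png

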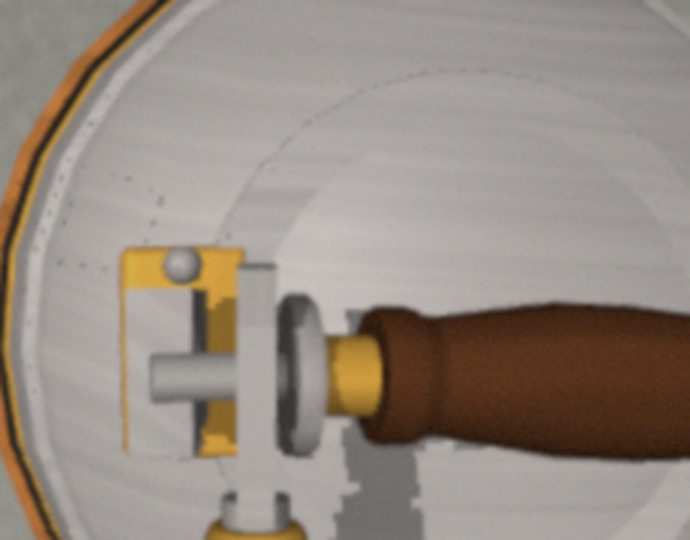

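View pics/s9.png

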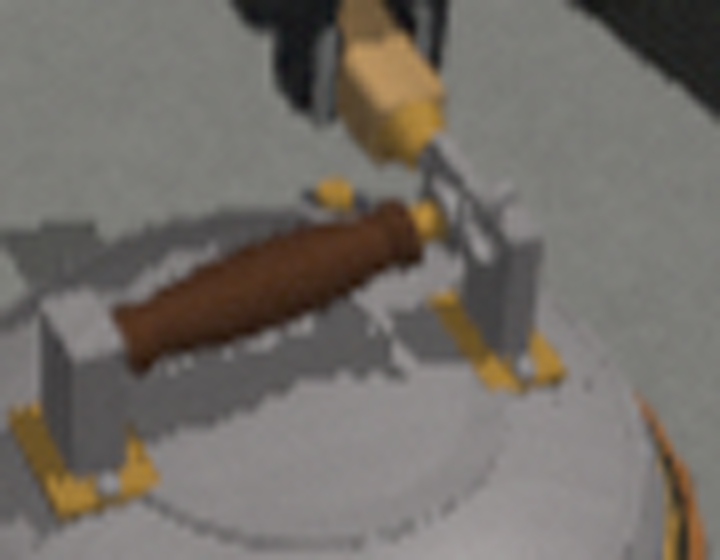

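The pin is out and stands over the lug's top (crop x 150–200). I lower the fork to centre it on the neck, then back it out.

Emit:
arm_command(plan=[{"dx": 0, "dy": 0, "dz": 2, "wx": 0, "wy": 0, "wz": 0, "jaw": 1}, {"dx": 0, "dy": 0, "dz": 4, "wx": 0, "wy": 0, "wz": 0, "jaw": 1}, {"dx": 0, "dy": 0, "dz": 6, "wx": 0, "wy": 0, "wz": 0, "jaw": 1}, {"dx": 0, "dy": 0, "dz": 6, "wx": 0, "wy": 0, "wz": 0, "jaw": 1}, {"dx": -5, "dy": 0, "dz": 6, "wx": 0, "wy": 0, "wz": 0, "jaw": 1}, {"dx": -10, "dy": 0, "dz": 6, "wx": 0, "wy": 0, "wz": 0, "jaw": 1}, {"dx": -15, "dy": 0, "dz": 6, "wx": 0, "wy": 0, "wz": 0, "jaw": 1}, {"dx": -22, "dy": 0, "dz": 6, "wx": 0, "wy": 0, "wz": 0, "jaw": 1}, {"dx": -35, "dy": 0, "dz": 6, "wx": 0, "wy": 0, "wz": 0, "jaw": 1}, {"dx": -50, "dy": 0, "dz": 6, "wx": 0, "wy": 0, "wz": 0, "jaw": 1}, {"dx": -50, "dy": 0, "dz": 6, "wx": 0, "wy": 0, "wz": 0, "jaw": 1}])

```text
time: 14.15
tool_pos: [488.7, 98.5, 282.1]
tcp_rot: [180.0, 0.1, -8.6]
ft_force: [-0.7, -0.6, -1.1]
finger_gap: 22.7
```

```bash
python3 - <<'E'
from bench import *
from h import *
import cv2,pickle
np.set_printoptions(precision=1,suppress=True)
W=snapshot("wrist");S=snapshot("scene");s=sense();print(s["time"],s["tool_pos"],s["tcp_rot"],s["ft_force"],s["wrist_torque"])
pickle.dump((s,W,S),open("w10.pkl","wb"))
cv2.imwrite("pics/w10.png",W["pixels"][:,:,::-1])
cv2.imwrite("pics/s10.png",cv2.resize(S["pixels"][180:250,250:340,::-1],None,fx=8,fy=8,interpolation=cv2.INTER_CUBIC))
for k in ["handle_mid","lug_sprung","lug_plain","pin_tip"]:
    for r in pinpoint("wrist",k)[:2]: print(k,round(r["score"],2),np.array(r["pixel"]),plane(W,r["pixel"],118,True))
print("wz", delta(s,[482.5+.7,330.5,300],[180,0,-1.6]))
E
```

```text
14.25 [490.2  98.3 282.7] [-180.    -0.    -8.6] [ 0.8  0.4 -0.5] [-0.  -0.   0.1]
handle_mid 0.79 [498.6 279.5] [433.4 -76.4 118. ]
handle_mid 0.74 [387.4  23.7] [600.2  18.9 118. ]
lug_sprung 0.74 [236.2  17.5] [608.3  88.5 118. ]
lug_sprung 0.65 [457.4  43.9] [591.6 -22.6 118. ]
lug_plain 0.62 [457.5  44.5] [591.2 -22.6 118. ]
pin_tip 0.59 [220.7   7. ] [614.6  94.5 118. ]
pin_tip 0.44 [468.6 325.5] [393.4 -57.6 118. ]
wz (array([ -41.6, -228.6,  -17.3]), array([-0. , -0. , -0.1]))
```

View pics/w10.png

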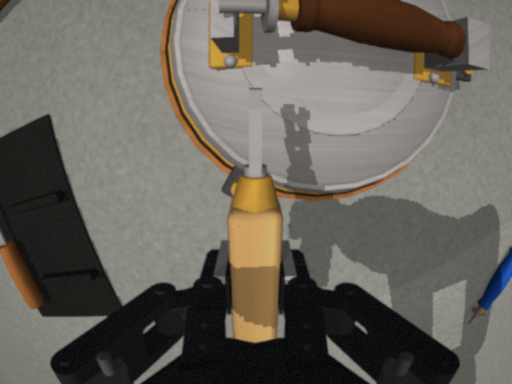

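View pics/s10.png

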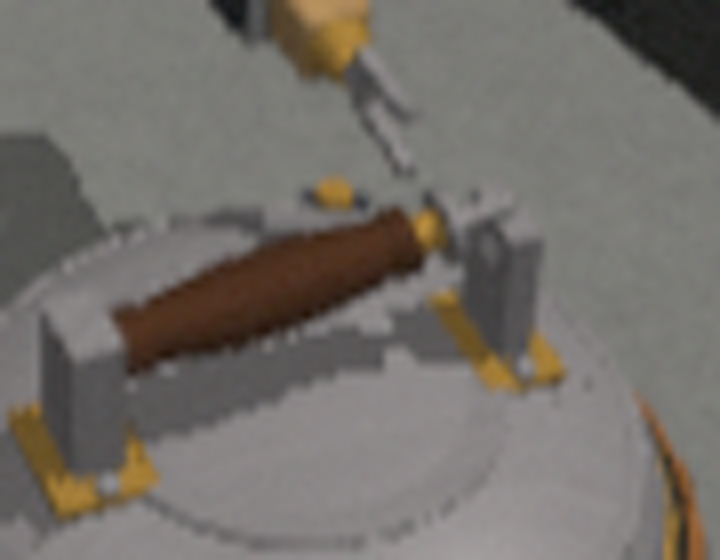

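The pin rests on the lug's top, the handle is tilted and the fork is clear. I take the fork back to the mat.

Emit:
arm_command(plan=[{"dx": -3, "dy": -20, "dz": -10, "wx": 0, "wy": 0, "wz": -0.01, "jaw": 1}, {"dx": -8, "dy": -55, "dz": -17, "wx": 0, "wy": 0, "wz": -0.03, "jaw": 1}, {"dx": -16, "dy": -95, "dz": -17, "wx": 0, "wy": 0, "wz": -0.05, "jaw": 1}, {"dx": -24, "dy": -135, "dz": -17, "wx": 0, "wy": 0, "wz": -0.08, "jaw": 1}, {"dx": -32, "dy": -175, "dz": -17, "wx": 0, "wy": 0, "wz": -0.1, "jaw": 1}, {"dx": -39, "dy": -210, "dz": -10, "wx": 0, "wy": 0, "wz": -0.122, "jaw": 1}, {"dx": -41.6, "dy": -228.6, "dz": 20, "wx": 0, "wy": 0, "wz": -0.122, "jaw": 1}, {"dx": -41.6, "dy": -228.6, "dz": 50, "wx": 0, "wy": 0, "wz": -0.122, "jaw": 1}, {"dx": -41.6, "dy": -228.6, "dz": 75, "wx": 0, "wy": 0, "wz": -0.122, "jaw": 1}, {"dx": -41.6, "dy": -228.6, "dz": 75, "wx": 0, "wy": 0, "wz": -0.122, "jaw": 1}])

```text
time: 15.45
tool_pos: [481.5, 329.6, 202.7]
tcp_rot: [179.8, 0.4, -1.6]
ft_force: [-0.8, -0.6, -1.2]
finger_gap: 22.6
```

```bash
python3 - <<'E'
from bench import *
from h import *
np.set_printoptions(precision=1,suppress=True)
s=sense();print(s["time"],s["tool_pos"],s["tcp_rot"],s["ft_force"])
print("wz", delta(s,[482.5+.7,330.5,188],[180,0,-1.6]))
E
```

```text
15.45 [481.5 329.6 202.7] [179.8   0.4  -1.6] [-0.8 -0.6 -1.2]
wz (array([ 1.8, -1. , 14.7]), array([0., 0., 0.]))
```

Emit:
arm_command(plan=[{"dx": 0, "dy": 0, "dz": 5, "wx": 0, "wy": 0, "wz": 0, "jaw": 1}, {"dx": 0, "dy": 0, "dz": 10, "wx": 0, "wy": 0, "wz": 0, "jaw": 1}, {"dx": 0, "dy": 0, "dz": 14, "wx": 0, "wy": 0, "wz": 0, "jaw": 1}, {"dx": 0, "dy": 0, "dz": 17, "wx": 0, "wy": 0, "wz": 0, "jaw": 1}, {"dx": 0, "dy": 0, "dz": 18, "wx": 0, "wy": 0, "wz": 0, "jaw": 1}, {"dx": 0, "dy": 0, "dz": 19, "wx": 0, "wy": 0, "wz": 0, "jaw": 1}, {"dx": 0, "dy": 0, "dz": 19, "wx": 0, "wy": 0, "wz": 0, "jaw": 1}])

```text
time: 16.15
tool_pos: [483.4, 330.5, 188.6]
tcp_rot: [-180.0, -0.0, -1.6]
ft_force: [0.7, -0.9, -1.2]
finger_gap: 22.7
```

Emit:
arm_command(plan=[{"dx": 0, "dy": 0, "dz": 0.7, "wx": 0, "wy": 0, "wz": 0, "jaw": 1}, {"dx": 0, "dy": 0, "dz": 1.2, "wx": 0, "wy": 0, "wz": 0, "jaw": 1}, {"dx": 0, "dy": 0, "dz": 1.2, "wx": 0, "wy": 0, "wz": 0, "jaw": 1}])

```text
time: 16.45
tool_pos: [483.5, 330.6, 188.0]
tcp_rot: [-180.0, -0.0, -1.6]
ft_force: [-2.2, -2.0, 5.1]
finger_gap: 22.4
```

The force shows it resting on the ribs. I open.

Emit:
arm_command(plan=[{"dx": 0, "dy": 0, "dz": 1, "wx": 0, "wy": 0, "wz": 0, "jaw": 0.68}, {"dx": 0, "dy": 0, "dz": 1, "wx": 0, "wy": 0, "wz": 0, "jaw": 0.62}, {"dx": 0, "dy": 0, "dz": 1, "wx": 0, "wy": 0, "wz": 0, "jaw": 0.5}, {"dx": 0, "dy": 0, "dz": 1, "wx": 0, "wy": 0, "wz": 0, "jaw": 0.45}, {"dx": 0, "dy": 0, "dz": 1, "wx": 0, "wy": 0, "wz": 0, "jaw": 0.45}, {"dx": 0, "dy": 0, "dz": -10, "wx": 0, "wy": 0, "wz": 0, "jaw": 0.45}, {"dx": 0, "dy": 0, "dz": -50, "wx": 0, "wy": 0, "wz": 0, "jaw": 0.45}, {"dx": 0, "dy": 0, "dz": -90, "wx": 0, "wy": 0, "wz": 0, "jaw": 0.45}, {"dx": 0, "dy": 0, "dz": -130, "wx": 0, "wy": 0, "wz": 0, "jaw": 0.45}, {"dx": 0, "dy": 0, "dz": -130, "wx": 0, "wy": 0, "wz": 0, "jaw": 0.45}], squeeze=40)

```text
time: 17.45
tool_pos: [485.4, 331.7, 326.1]
tcp_rot: [-179.6, -0.6, -1.6]
ft_force: [1.6, -0.2, 0.5]
finger_gap: 47.3
```

```bash
python3 - <<'E'
from bench import *
from h import *
import cv2,pickle
np.set_printoptions(precision=1,suppress=True)
W=snapshot("wrist");s=sense();print(s["time"],s["tool_pos"],s["tcp_rot"],s["ft_force"],s["joint_pos"])
cv2.imwrite("pics/w11.png",W["pixels"][:,:,::-1])
# handle mid approx
print(delta(s,[602.0,20,330],[180,0,81.4]))
print(delta(s,[602.0,20,330],[180,0,-98.6]))
E
```

```text
17.5 [484.7 331.3 322.7] [-179.7   -0.4   -1.6] [-0.3  0.1 -0.2] [ 29.3   8.2  93.1  -0.   78.2 121. ]
(array([126. , 307.8,  -7.7]), array([ 0. , -0. , -1.4]))
(array([126. , 307.8,  -7.7]), array([-0. , -0. ,  1.7]))
```

View pics/w11.png

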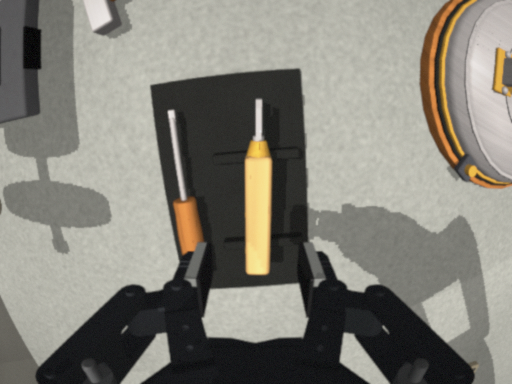

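The fork lies straight across both ribs (handle end at (258,272), tines at (259,100)) and the screwdriver has not moved. Next is the handle.

```bash
cat > g.py <<'E'
from h import *
def grasp(mid,rpy,up=8,hover=0,along=0):
    r=R.from_euler("xyz",rpy,degrees=True)
    return np.array(mid)+r.apply([along,0,-155-up-hover])
E
python3 - <<'E'
from bench import *
from g import *
rpy=[180,-7,81.4];t=grasp([600.3,18,117.5],rpy,hover=70);s=sense()
print(t,s["tool_pos"],s["tcp_rot"],delta(s,t,rpy))
E
```

```text
[596.05386063 -10.07628819 348.76325333] [484.72493864 331.25931239 322.68592096] [-179.74577681   -0.4255175    -1.61372222] (array([121.1, 338. , -26.7]), array([ 0.0902,  0.0907, -1.4466]))
```

Emit:
arm_command(plan=[{"dx": 12, "dy": 30, "dz": -4, "wx": 0.009, "wy": 0.009, "wz": -0.14, "jaw": 0.45}, {"dx": 24, "dy": 65, "dz": -8, "wx": 0.018, "wy": 0.018, "wz": -0.28, "jaw": 0.45}, {"dx": 36, "dy": 100, "dz": -12, "wx": 0.027, "wy": 0.027, "wz": -0.42, "jaw": 0.45}, {"dx": 48, "dy": 135, "dz": -16, "wx": 0.035, "wy": 0.035, "wz": -0.56, "jaw": 0.45}, {"dx": 60, "dy": 170, "dz": -20, "wx": 0.044, "wy": 0.044, "wz": -0.7, "jaw": 0.45}, {"dx": 72, "dy": 205, "dz": -22, "wx": 0.053, "wy": 0.053, "wz": -0.84, "jaw": 0.45}, {"dx": 84, "dy": 240, "dz": -24, "wx": 0.062, "wy": 0.062, "wz": -0.98, "jaw": 0.45}, {"dx": 96, "dy": 275, "dz": -26, "wx": 0.071, "wy": 0.071, "wz": -1.12, "jaw": 0.45}, {"dx": 108, "dy": 305, "dz": -26.7, "wx": 0.08, "wy": 0.08, "wz": -1.26, "jaw": 0.45}, {"dx": 116, "dy": 325, "dz": -26.7, "wx": 0.09, "wy": 0.09, "wz": -1.4, "jaw": 0.45}, {"dx": 121, "dy": 338, "dz": -26.7, "wx": 0.09, "wy": 0.091, "wz": -1.447, "jaw": 0.45}, {"dx": 121, "dy": 338, "dz": -26.7, "wx": 0.09, "wy": 0.091, "wz": -1.447, "jaw": 0.45}])

```text
time: 18.7
tool_pos: [594.8, -12.6, 343.0]
tcp_rot: [-179.5, -6.7, 81.3]
ft_force: [-0.3, -0.9, -0.2]
finger_gap: 46.8
```

```bash
python3 - <<'E'
from bench import *
from g import *
import cv2
np.set_printoptions(precision=2,suppress=True)
W=snapshot("wrist");S=snapshot("scene");s=sense();print(s["time"],s["tool_pos"],s["tcp_rot"])
cv2.imwrite("pics/w12.png",W["pixels"][:,:,::-1])
for k in ["handle_mid","lug_sprung","lug_plain","pin_neck","pin_tip"]:
    z=dict(handle_mid=117.5,pin_neck=125,pin_tip=126.5).get(k,112)
    for r in pinpoint("wrist",k)[:2]: print(k,round(r["score"],2),np.array(r["pixel"]),plane(W,r["pixel"],z,True))
print(proj(W,[600.3,18,117.5],True))
rpy=[180,-7,81.4]
print(delta(s,grasp([600.3,18,117.5],rpy),rpy))
E
```

```text
18.8 [594.48 -10.62 343.19] [-179.53   -6.71   81.22]
handle_mid 0.68 [260.2 207.2] [601.99  20.05 117.5 ]
lug_sprung 0.55 [260.7 110.1] [612.54  87.56 112.  ]
lug_plain 0.83 [260.6 263.3] [595.61 -25.93 112.  ]
pin_neck 0.66 [257.8 117.1] [609.66  82.32 125.  ]
pin_neck 0.37 [ 63.  338.9] [383.82 -88.21 125.  ]
pin_tip 0.94 [260.5  98. ] [613.28  94.48 126.5 ]
pin_tip 0.43 [ 62.7 335.5] [387.66 -82.44 126.5 ]
[258.27 210.3 ]
(array([ 1.8,  2. , 64.5]), array([-0.01,  0.01, -0.  ]))
```

View pics/w12.png

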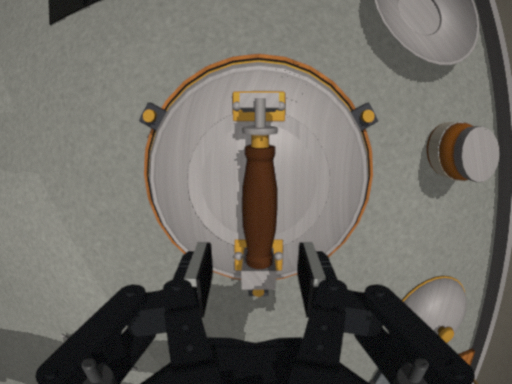

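The handle lies along column 260 in the picture, with its middle at row 207 and the jaws standing either side of its line. I go down.

Emit:
arm_command(plan=[{"dx": 2, "dy": 2.6, "dz": 18, "wx": -0.009, "wy": 0.005, "wz": 0, "jaw": 0.45}, {"dx": 2, "dy": 2.6, "dz": 36, "wx": -0.009, "wy": 0.005, "wz": 0, "jaw": 0.45}, {"dx": 2, "dy": 2.6, "dz": 54, "wx": -0.009, "wy": 0.005, "wz": 0, "jaw": 0.45}, {"dx": 2, "dy": 2.6, "dz": 64, "wx": -0.009, "wy": 0.005, "wz": 0, "jaw": 0.45}, {"dx": 2, "dy": 2.6, "dz": 64, "wx": -0.009, "wy": 0.005, "wz": 0, "jaw": 0.45}])

```text
time: 19.55
tool_pos: [597.6, -1.2, 278.8]
tcp_rot: [-180.0, -7.0, 81.4]
ft_force: [-0.5, 0.2, -0.5]
finger_gap: 47.3
```

```bash
python3 - <<'E'
from bench import *
from g import *
import cv2
np.set_printoptions(precision=2,suppress=True)
W=snapshot("wrist");s=sense();print(s["time"],s["tool_pos"],s["tcp_rot"],s["ft_force"])
cv2.imwrite("pics/w13.png",W["pixels"][:,:,::-1])
rpy=[180,-7,81.4]
print(delta(s,grasp([601.3,19,117.5],rpy),rpy))
E
```

```text
19.6 [598.1   -1.37 280.2 ] [179.94  -6.98  81.39] [ 0.24 -0.44 -0.29]
(array([0.6, 0.1, 1. ]), array([ 0.,  0., -0.]))
```

View pics/w13.png

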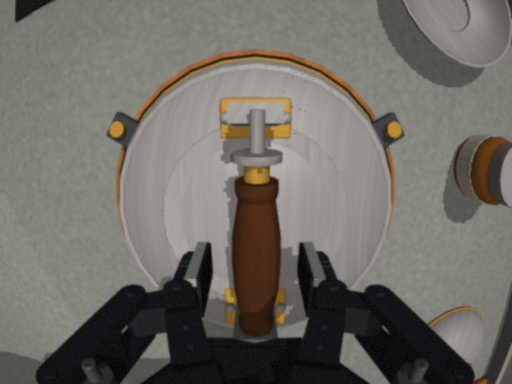

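Emit:
arm_command(plan=[{"dx": 0, "dy": 0, "dz": 0, "wx": 0, "wy": 0, "wz": 0, "jaw": 0.6}, {"dx": 0, "dy": 0, "dz": 0, "wx": 0, "wy": 0, "wz": 0, "jaw": 1}, {"dx": 0, "dy": 0, "dz": 0, "wx": 0, "wy": 0, "wz": 0, "jaw": 1}, {"dx": 0, "dy": 0, "dz": 0, "wx": 0, "wy": 0, "wz": 0, "jaw": 1}, {"dx": 0, "dy": 0, "dz": 0, "wx": 0, "wy": 0, "wz": 0, "jaw": 1}], squeeze=50)

```text
time: 20.1
tool_pos: [598.7, -1.8, 282.0]
tcp_rot: [179.8, -7.0, 81.4]
ft_force: [-3.0, 0.1, 6.4]
finger_gap: 23.1
```

Emit:
arm_command(plan=[{"dx": 2, "dy": 0, "dz": 0, "wx": 0, "wy": 0, "wz": 0, "jaw": 1}, {"dx": 5, "dy": 0, "dz": 0, "wx": 0, "wy": 0, "wz": 0, "jaw": 1}, {"dx": 8, "dy": 0, "dz": 0, "wx": 0, "wy": 0, "wz": 0, "jaw": 1}, {"dx": 11, "dy": 0, "dz": 0, "wx": 0, "wy": 0, "wz": 0, "jaw": 1}, {"dx": 11, "dy": 0, "dz": 0, "wx": 0, "wy": 0, "wz": 0, "jaw": 1}])

```text
time: 20.6
tool_pos: [600.3, 9.7, 282.3]
tcp_rot: [179.8, -7.1, 81.4]
ft_force: [0.4, 1.5, 1.7]
finger_gap: 23.2
```

```bash
python3 - <<'E'
from bench import *
from g import *
import cv2
np.set_printoptions(precision=2,suppress=True)
W=snapshot("wrist");S=snapshot("scene");s=sense();print(s["time"],s["tool_pos"],s["tcp_rot"],s["ft_force"],s["wrist_torque"])
cv2.imwrite("pics/w14.png",W["pixels"][:,:,::-1])
cv2.imwrite("pics/s14.png",cv2.resize(S["pixels"][180:250,250:340,::-1],None,fx=8,fy=8,interpolation=cv2.INTER_CUBIC))
E
```

```text
20.7 [600.29   9.58 282.14] [179.81  -7.05  81.39] [1.93 0.51 3.07] [ 0.38 -0.2  -0.16]
```

View pics/w14.png

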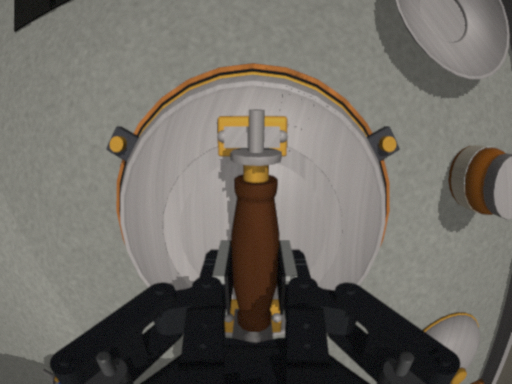

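View pics/s14.png

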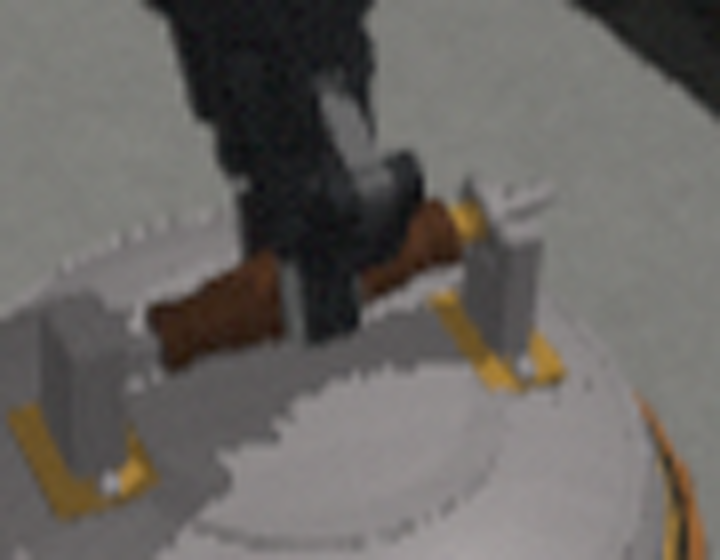

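The handle follows and the plain rod shows beside its lug. I draw the last few millimetres.

Emit:
arm_command(plan=[{"dx": 1.5, "dy": 0, "dz": 0, "wx": 0, "wy": 0, "wz": 0, "jaw": 1}, {"dx": 3, "dy": 0, "dz": 0, "wx": 0, "wy": 0, "wz": 0, "jaw": 1}, {"dx": 4, "dy": 0, "dz": -0.3, "wx": 0, "wy": 0, "wz": 0, "jaw": 1}, {"dx": 4, "dy": 0, "dz": -0.3, "wx": 0, "wy": 0, "wz": 0, "jaw": 1}])

```text
time: 21.1
tool_pos: [600.7, 12.7, 282.8]
tcp_rot: [179.8, -7.0, 81.4]
ft_force: [1.2, -4.2, 1.6]
finger_gap: 23.2
```

Emit:
arm_command(plan=[{"dx": 0, "dy": 0, "dz": -2, "wx": 0, "wy": 0, "wz": 0, "jaw": 1}, {"dx": 0, "dy": 0, "dz": -4, "wx": 0, "wy": 0, "wz": 0, "jaw": 1}, {"dx": 0, "dy": 0, "dz": -4, "wx": 0, "wy": 0, "wz": 0, "jaw": 1}])

```text
time: 21.4
tool_pos: [600.1, 12.4, 286.1]
tcp_rot: [180.0, -7.0, 81.4]
ft_force: [-0.5, -2.3, -2.6]
finger_gap: 23.2
```

```bash
python3 - <<'E'
from bench import *
from g import *
import cv2
np.set_printoptions(precision=2,suppress=True)
S=snapshot("scene");s=sense();print(s["time"],s["tool_pos"],s["tcp_rot"],s["ft_force"],s["wrist_torque"])
cv2.imwrite("pics/s15.png",cv2.resize(S["pixels"][180:250,250:340,::-1],None,fx=8,fy=8,interpolation=cv2.INTER_CUBIC))
E
```

```text
21.45 [600.05  12.46 286.02] [179.96  -6.97  81.37] [-0.19 -2.52 -3.67] [-0.65  0.1  -0.04]
```

View pics/s15.png

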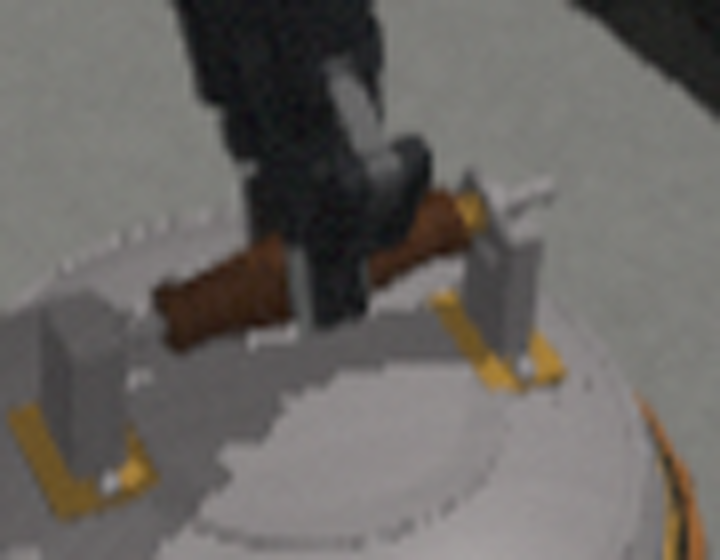

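The collar bears on the lug with the light spring force (y −2.5 N). I lower 2 mm, draw 3 mm further against the spring, then lift again.

Emit:
arm_command(plan=[{"dx": 1, "dy": 0, "dz": 2, "wx": 0, "wy": 0, "wz": 0, "jaw": 1}, {"dx": 2.5, "dy": 0, "dz": 2, "wx": 0, "wy": 0, "wz": 0, "jaw": 1}, {"dx": 3.5, "dy": 0, "dz": 2, "wx": 0, "wy": 0, "wz": 0, "jaw": 1}, {"dx": 3.5, "dy": 0, "dz": 2, "wx": 0, "wy": 0, "wz": 0, "jaw": 1}, {"dx": 3.8, "dy": 0, "dz": -1, "wx": 0, "wy": 0, "wz": 0, "jaw": 1}, {"dx": 4.1, "dy": 0, "dz": -4, "wx": 0, "wy": 0, "wz": 0, "jaw": 1}, {"dx": 4.1, "dy": 0, "dz": -4, "wx": 0, "wy": 0, "wz": 0, "jaw": 1}])

```text
time: 22.15
tool_pos: [601.2, 15.9, 291.7]
tcp_rot: [179.8, -7.0, 81.4]
ft_force: [-1.3, -3.6, -3.8]
finger_gap: 23.2
```

```bash
python3 - <<'E'
from bench import *
from g import *
import cv2
np.set_printoptions(precision=2,suppress=True)
S=snapshot("scene");s=sense();print(s["time"],s["tool_pos"],s["tcp_rot"],s["ft_force"],s["wrist_torque"])
cv2.imwrite("pics/s16.png",cv2.resize(S["pixels"][180:250,250:340,::-1],None,fx=8,fy=8,interpolation=cv2.INTER_CUBIC))
E
```

```text
22.2 [601.17  15.93 291.54] [179.83  -6.99  81.37] [-0.32 -3.59 -3.23] [-0.79  0.2   0.02]
```

View pics/s16.png

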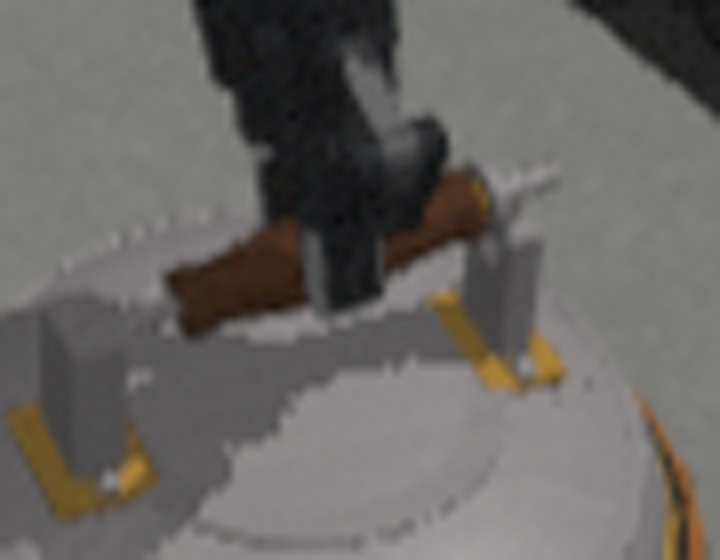

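Emit:
arm_command(plan=[{"dx": 0.5, "dy": 0, "dz": -4, "wx": 0, "wy": 0, "wz": 0, "jaw": 1}, {"dx": 1, "dy": 0, "dz": -8, "wx": 0, "wy": 0, "wz": 0, "jaw": 1}, {"dx": 2, "dy": 0, "dz": -16, "wx": 0, "wy": 0, "wz": 0, "jaw": 1}, {"dx": 4, "dy": 0, "dz": -30, "wx": 0, "wy": 0, "wz": 0, "jaw": 1}, {"dx": 6, "dy": 0, "dz": -50, "wx": 0, "wy": 0, "wz": 0, "jaw": 1}, {"dx": 6, "dy": 0, "dz": -50, "wx": 0, "wy": 0, "wz": 0, "jaw": 1}])

```text
time: 22.8
tool_pos: [602.3, 16.0, 346.5]
tcp_rot: [179.4, -7.0, 81.4]
ft_force: [0.8, 0.3, -1.1]
finger_gap: 23.4
```

```bash
python3 - <<'E'
from bench import *
from g import *
import cv2
np.set_printoptions(precision=2,suppress=True)
W=snapshot("wrist");T=snapshot("top");S=snapshot("scene");s=sense();print(s["time"],s["tool_pos"],s["tcp_rot"],s["ft_force"],s["wrist_torque"])
cv2.imwrite("pics/w17.png",W["pixels"][:,:,::-1])
cv2.imwrite("pics/t17.png",cv2.resize(T["pixels"][100:250,340:460,::-1],None,fx=4,fy=4,interpolation=cv2.INTER_CUBIC))
cv2.imwrite("pics/s17.png",cv2.resize(S["pixels"][150:360,50:350,::-1],None,fx=2.5,fy=2.5,interpolation=cv2.INTER_CUBIC))
E
```

```text
22.95 [600.9   15.98 341.59] [179.84  -6.99  81.38] [-0.27 -0.65 -2.97] [-0.13  0.02  0.04]
```

View pics/w17.png

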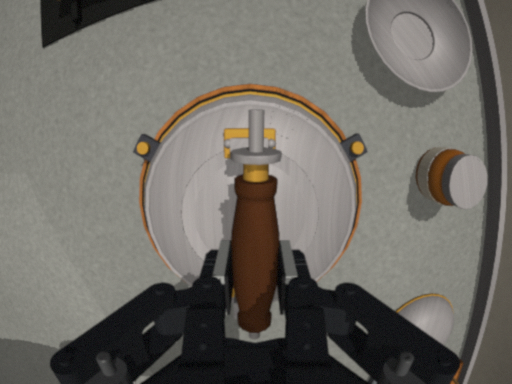

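View pics/s17.png

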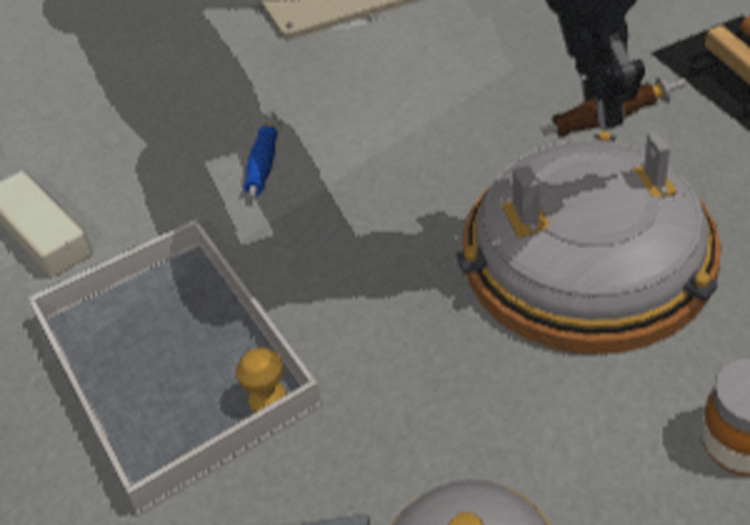

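View pics/t17.png

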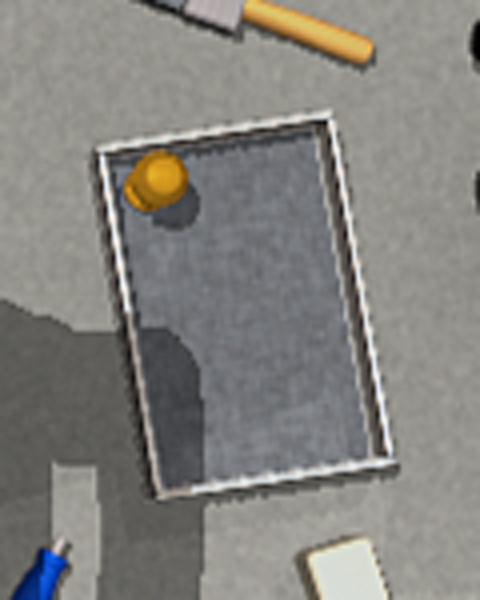

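The handle is clear of the cover, pin and rod both free. In the crop the tray's corners are at (98,150), (330,117), (393,465) and (155,495), with the finial at top left.

```bash
python3 - <<'E'
from bench import *
from g import *
np.set_printoptions(precision=2,suppress=True)
T=snapshot("top");s=sense();print(s["time"])
P=[plane(T,(340+u/4-.4,100+v/4-.4),34) for u,v in [(98,150),(330,117),(393,465),(155,495)]]
print(np.array(P));c=np.mean(P,0);x=(P[0]+P[1]-P[2]-P[3])/2;print(c,np.linalg.norm(x),np.linalg.norm(P[0]-P[1]));yaw=np.degrees(np.arctan2(x[1],x[0]));print(yaw)
r=R.from_euler("z",yaw,degrees=True);m=np.array([c[0],c[1],0])+r.apply([-30,-20,0]);print(m)
print(delta(s,[m[0],m[1],270],[180,0,yaw]))
print(delta(s,[565,-100,330],[180,0,60]))
E
```

```text
23.0
[[ 634.21 -258.66   34.  ]
 [ 655.57 -413.56   34.  ]
 [ 422.68 -448.43   34.  ]
 [ 403.19 -291.9    34.  ]]
[ 528.91 -353.14   34.  ] 234.44184380420842 156.36480787264537
8.352470108010545
[ 502.13 -377.28    0.  ]
(array([-409.2,  -38.4,   21.2]), array([-0.08, -0.11,  1.27]))
(array([-120.4,  -17.9,   -3.9]), array([-0.02, -0.12,  0.37]))
```

Emit:
arm_command(plan=[{"dx": -20, "dy": -2, "dz": -4, "wx": -0.005, "wy": -0.007, "wz": 0.08, "jaw": 1}, {"dx": -50, "dy": -5, "dz": -6, "wx": -0.012, "wy": -0.016, "wz": 0.19, "jaw": 1}, {"dx": -90, "dy": -9, "dz": -8, "wx": -0.02, "wy": -0.027, "wz": 0.31, "jaw": 1}, {"dx": -130, "dy": -13, "dz": -8, "wx": -0.028, "wy": -0.038, "wz": 0.43, "jaw": 1}, {"dx": -170, "dy": -16, "dz": -6, "wx": -0.036, "wy": -0.049, "wz": 0.55, "jaw": 1}, {"dx": -210, "dy": -20, "dz": -3, "wx": -0.044, "wy": -0.06, "wz": 0.68, "jaw": 1}, {"dx": -250, "dy": -24, "dz": 0, "wx": -0.052, "wy": -0.071, "wz": 0.8, "jaw": 1}, {"dx": -290, "dy": -28, "dz": 3, "wx": -0.06, "wy": -0.082, "wz": 0.93, "jaw": 1}, {"dx": -330, "dy": -32, "dz": 8, "wx": -0.067, "wy": -0.092, "wz": 1.05, "jaw": 1}, {"dx": -370, "dy": -35, "dz": 14, "wx": -0.074, "wy": -0.102, "wz": 1.17, "jaw": 1}, {"dx": -400, "dy": -38, "dz": 19, "wx": -0.08, "wy": -0.11, "wz": 1.27, "jaw": 1}, {"dx": -409, "dy": -38, "dz": 21, "wx": -0.08, "wy": -0.11, "wz": 1.27, "jaw": 1}])

```text
time: 24.2
tool_pos: [501.0, -379.5, 268.3]
tcp_rot: [179.8, 0.2, 8.2]
ft_force: [0.6, 1.3, -2.0]
finger_gap: 22.8
```

Emit:
arm_command(plan=[{"dx": 0, "dy": 0, "dz": 0, "wx": 0, "wy": 0, "wz": 0, "jaw": 1}, {"dx": 0, "dy": 0, "dz": 0, "wx": 0, "wy": 0, "wz": 0, "jaw": 1}])

```text
time: 24.4
tool_pos: [503.1, -376.4, 270.4]
tcp_rot: [179.8, 0.0, 8.6]
ft_force: [-0.0, 0.1, -2.4]
finger_gap: 23.5
```

```bash
python3 - <<'E'
from bench import *
from g import *
import cv2
np.set_printoptions(precision=2,suppress=True)
W=snapshot("wrist");S=snapshot("scene");s=sense();print(s["time"],s["tool_pos"],s["tcp_rot"],s["ft_force"],s["wrist_torque"])
print(delta(s,[502,-377,187],[180,0,8.4]))
cv2.imwrite("pics/w18.png",W["pixels"][:,:,::-1])
cv2.imwrite("pics/s18.png",cv2.resize(S["pixels"][170:370,20:270,::-1],None,fx=3,fy=3,interpolation=cv2.INTER_CUBIC))
E
```

```text
24.5 [ 503.51 -376.05  271.18] [179.71  -0.03   8.62] [-0.24  1.03 -2.43] [ 0.05  0.07 -0.06]
(array([-1.7,  0.3, 84.2]), array([ 0.01, -0.  ,  0.  ]))
```

View pics/w18.png

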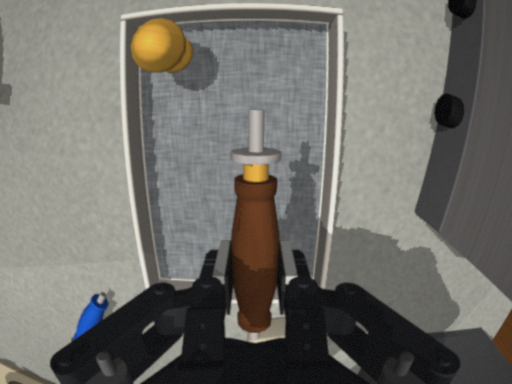

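View pics/s18.png

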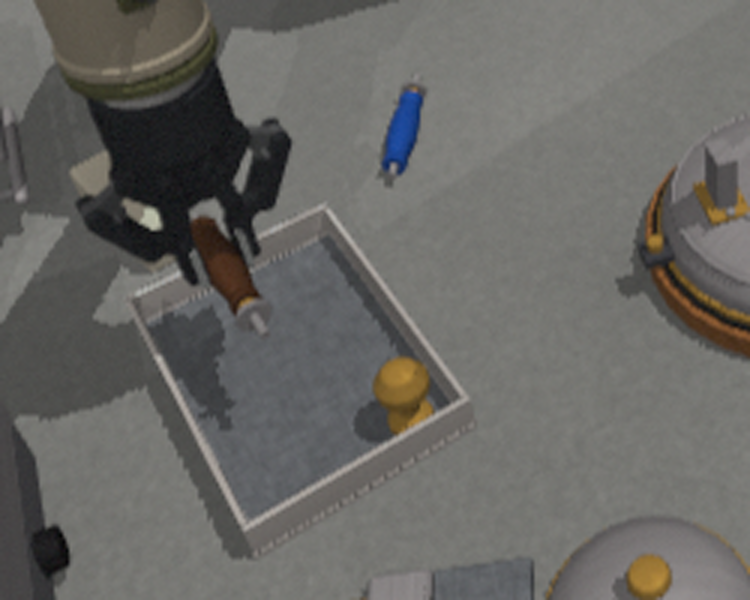

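Emit:
arm_command(plan=[{"dx": 6, "dy": 0, "dz": 20, "wx": 0.005, "wy": 0, "wz": 0, "jaw": 1}, {"dx": 6, "dy": 0, "dz": 40, "wx": 0.005, "wy": 0, "wz": 0, "jaw": 1}, {"dx": 6, "dy": 0, "dz": 60, "wx": 0.005, "wy": 0, "wz": 0, "jaw": 1}, {"dx": 6, "dy": 0, "dz": 74, "wx": 0.005, "wy": 0, "wz": 0, "jaw": 1}, {"dx": 6, "dy": 0, "dz": 82, "wx": 0.005, "wy": 0, "wz": 0, "jaw": 1}, {"dx": 6, "dy": 0, "dz": 85, "wx": 0.005, "wy": 0, "wz": 0, "jaw": 1}, {"dx": 6, "dy": 0, "dz": 85, "wx": 0.005, "wy": 0, "wz": 0, "jaw": 1}])

```text
time: 25.2
tool_pos: [509.1, -376.7, 186.2]
tcp_rot: [180.0, -0.0, 8.5]
ft_force: [-0.1, -0.2, -1.7]
finger_gap: 23.3
```

Emit:
arm_command(plan=[{"dx": 0, "dy": 0, "dz": 0.8, "wx": 0, "wy": 0, "wz": 0, "jaw": 1}, {"dx": 0, "dy": 0, "dz": 1.6, "wx": 0, "wy": 0, "wz": 0, "jaw": 1}, {"dx": 0, "dy": 0, "dz": 1.6, "wx": 0, "wy": 0, "wz": 0, "jaw": 1}])

```text
time: 25.5
tool_pos: [509.1, -377.1, 184.9]
tcp_rot: [179.9, -0.0, 8.5]
ft_force: [0.2, -0.7, -2.0]
finger_gap: 23.0
```

Emit:
arm_command(plan=[{"dx": 0, "dy": 0, "dz": 0.8, "wx": 0, "wy": 0, "wz": 0, "jaw": 1}, {"dx": 0, "dy": 0, "dz": 1.5, "wx": 0, "wy": 0, "wz": 0, "jaw": 1}, {"dx": 0, "dy": 0, "dz": 1.5, "wx": 0, "wy": 0, "wz": 0, "jaw": 1}])

```text
time: 25.8
tool_pos: [509.1, -377.1, 183.9]
tcp_rot: [179.9, -0.0, 8.5]
ft_force: [-3.3, 1.8, 5.7]
finger_gap: 23.3
```

It has touched down (vertical force −2 to +5.7 N). I open gently and rise.

Emit:
arm_command(plan=[{"dx": 0, "dy": 0, "dz": 0, "wx": 0, "wy": 0, "wz": 0, "jaw": 0.7}, {"dx": 0, "dy": 0, "dz": 0, "wx": 0, "wy": 0, "wz": 0, "jaw": 0.66}, {"dx": 0, "dy": 0, "dz": 0, "wx": 0, "wy": 0, "wz": 0, "jaw": 0.62}, {"dx": 0, "dy": 0, "dz": 0, "wx": 0, "wy": 0, "wz": 0, "jaw": 0.55}, {"dx": 0, "dy": 0, "dz": 0, "wx": 0, "wy": 0, "wz": 0, "jaw": 0.45}, {"dx": 0, "dy": 0, "dz": 0, "wx": 0, "wy": 0, "wz": 0, "jaw": 0.45}, {"dx": 0, "dy": 0, "dz": 0, "wx": 0, "wy": 0, "wz": 0, "jaw": 0.45}, {"dx": 0, "dy": 0, "dz": -10, "wx": 0, "wy": 0, "wz": 0, "jaw": 0.45}, {"dx": 0, "dy": 0, "dz": -40, "wx": 0, "wy": 0, "wz": 0, "jaw": 0.45}, {"dx": 0, "dy": 0, "dz": -80, "wx": 0, "wy": 0, "wz": 0, "jaw": 0.45}, {"dx": 0, "dy": 0, "dz": -120, "wx": 0, "wy": 0, "wz": 0, "jaw": 0.45}, {"dx": 0, "dy": 0, "dz": -130, "wx": 0, "wy": 0, "wz": 0, "jaw": 0.45}])

```text
time: 27.0
tool_pos: [510.2, -377.9, 320.2]
tcp_rot: [179.6, -0.4, 8.5]
ft_force: [0.5, -0.2, 1.1]
finger_gap: 46.9
```

```bash
python3 - <<'E'
from bench import *
from g import *
import cv2
np.set_printoptions(precision=2,suppress=True)
W=snapshot("wrist");S=snapshot("scene");T=snapshot("top");s=sense();print(s["time"],s["tool_pos"],s["tcp_rot"],s["ft_force"],s["finger_gap"])
for n,D in (("w",W),("s",S),("t",T)): cv2.imwrite(f"pics/{n}20.png",D["pixels"][:,:,::-1])
E
```

```text
27.15 [ 509.07 -376.93  313.93] [179.89  -0.08   8.49] [ 0.18  0.77 -0.09] 47.008247988219985
```

View pics/w20.png

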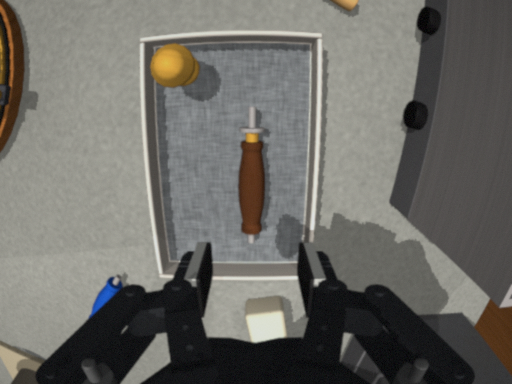

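View pics/s20.png

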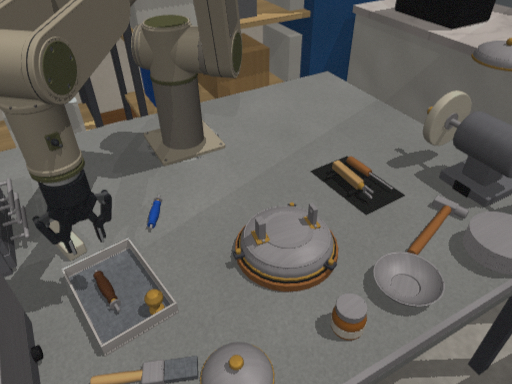

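View pics/t20.png

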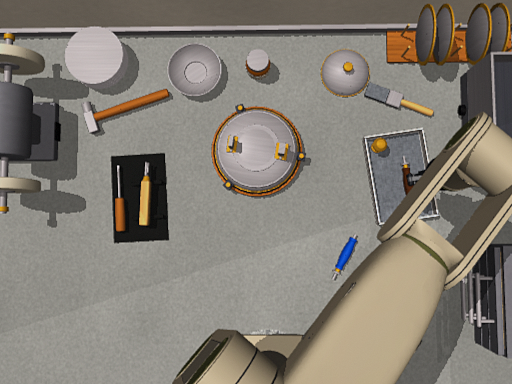

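The handle lies in the tray, from (252,110) to (250,240) in the wrist view, with the finial still upright at (175,65). The fork and screwdriver are on the mat, the cover's lugs are empty and the blue look-alike has not moved. The robot touches nothing, so I hand in.

```bash
python3 - <<'E'
from bench import *
print(hand_in()); 
E
```

```text
the job is handed in; nothing more can be done
None
```

The handle is off the cover and lying in the parts tray, and the fork is back across both ribs of the rubber mat. I handed the job in at about 27 s of the 72 s allowed.

- **Unlatching:** I pushed the collar in with the fork until the pin tip showed clear of its hole, then lifted that end and let the pin spring out onto the lug's top. The fork then went back to its original place on the mat.
- **Removing the handle:** I drew it towards the sprung end, lifted it off and carried it to the tray. My first pull of about 15 mm did not look like enough to free the plain rod, so I drew it about 3 mm further, with the collar pressing lightly on the lug.
- **Laying it down:** I lowered it until the force reading showed it touching the tray floor, then opened the gripper slowly.
- **Last checks:** The final pictures from all three cameras showed:
  - the handle flat in the tray and the finial standing;
  - the fork and screwdriver on the mat, both lugs empty, and the blue look-alike where it was;
  - the gripper open, well clear and reading almost no force.

Among the forces I read, the largest single component was about 7 N, and no check failed. The finger opening read about 22–23 mm on parts listed as 24 and 25 mm, which made no difference to either grip.

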